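# Make up a shim pack and pass it under the height bar

## Task

Make up a shim pack in the pin nest of the carriage from all the coloured plates on the bench, the thickest at the bottom and the thinnest on top: lay one plate, let go of it, press it down firmly to feel that it lies flat, and only then add the next. Then push the carriage by its black knob under the red bar to the far stop, to check that the pack clears the height limit, and draw it fully back to the loading end with the pack still flat in the nest. Once the pack has passed under the bar, slide the green tag fully home into its grey sleeve; leave the other things on the bench where they are.

Things in the scene. Friction and masses are not known exactly. Their poses are not given: they have to be found in the camera images.
- grey_center (a point): centre (half-way up) of the grey plastic shim plate, a loose flat plate 80 x 50 x 16 mm with two small black dots on each face; x along its 80 mm, y across its 50 mm, z through its thickness; lies flat on the bench at the start; may be absent
- red_center (a point): centre (half-way up) of the red plastic shim plate, a loose flat plate 80 x 50 x 13 mm with two small black dots on each face; x along its 80 mm, y across its 50 mm, z through its thickness; lies flat on the bench at the start; may be absent
- yellow_center (a point): centre (half-way up) of the yellow plastic shim plate, a loose flat plate 80 x 50 x 10 mm with two small black dots on each face; x along its 80 mm, y across its 50 mm, z through its thickness; lies flat on the bench at the start; may be absent
- blue_center (a point): centre (half-way up) of the blue plastic shim plate, a loose flat plate 80 x 50 x 8 mm with two small black dots on each face; x along its 80 mm, y across its 50 mm, z through its thickness; lies flat on the bench at the start; may be absent
- nest (a point): centre of the upper face of the cork pad on the sliding aluminium carriage, about 24 mm above the bench: plates are stacked here, their 80 mm along its x, their 50 mm along its y, 3 mm of play each side between the pins. y points along the carriage's travel, to the bar; z up
- pad_under (a point): centre of the underside of the cork pad (80 x 50 x 2 mm, part of the carriage; axes as the nest's). Eight upright steel pins, 8 mm thick with tapered tops, stand round it, 34 mm above the pad, at x = +-28, y = +-32 mm and x = +-47, y = +-14 mm; fingers fit between the pins at the middle of the 80 mm sides
- knob (a point): centre of the round black push knob (26 mm diameter, 23 mm high, about 53 mm above the bench) on the tail of the carriage, 130 mm behind the nest's centre (towards nest -y) as the carriage travels; at the far stop its centre is still 70 mm short of the bar
- carriage (a joint): travel of the carriage on its guides in m: 0 at the loading end, 0.20 against the far stop; grows along nest +y; it slides with about 2.5 N of friction and stays where it is left
- bar_mid (a point): middle of the underside of the fixed red bridge bar (16 mm wide along the travel, 14 mm high, on two grey pillars 14 mm thick, 117 mm apart), 51 mm above the cork pad: the flat pack of all four plates is 47 mm high. Fixed to the plywood base (130 x 420 x 12 mm) with the guides; axes as the nest's
- tag_center (a point): centre of the flat part of the loose green pass tag, a plate 100 x 40 x 6 mm, half-way up it; x along its 100 mm towards the end that goes into the sleeve (white dot), z up; it lies flat on the bench at the start
- tag_grip (a point): centre of the tag's upright grip rib, 30 mm long (along x), 12 mm thick (along y), 26 mm high, on top of the tag's rear end, 35 mm behind tag_center; axes as the tag's
- tag_home (a point): where tag_center lies when the tag is fully home against the end wall of the grey steel sleeve fixed on the bench, 7 mm above the bench; x is the way in. The sleeve's floor is 4 mm high, with an open apron 80 mm long before the mouth; the mouth lies 2 mm before (-x) tag_home, is 44 mm wide and 8 mm high with flared cheeks; the depth is 52 mm
- sanding_block: cork sanding block, 64 x 112 x 36 mm; origin under its centre; a bystander
- offcut_0: long light wood offcut, 45 x 130 x 30 mm; origin under its centre; a bystander
- jar_1: clear jar with red lid, 83 mm wide, 167 mm high; origin under its centre; a bystander
- round_tin: round brown tin with screws, 90 mm wide, 29 mm high; origin under its centre; a bystander
Mind the look-alikes: they are no part of the job. Of the things that look like the part that bears red_center, the larger one is meant.

How it is judged:
By the outcome, as a careful person would: the job done as asked, in the order asked, and still so for the second after the job is handed in, with the robot touching nothing.
Of grey_plate, red_plate, yellow_plate, blue_plate only 3 to 4 are there at a start; the rules pass over those that are not, and their reading is None.
At some moment in a run one of grey_plate, red_plate, yellow_plate, blue_plate may be knocked a few centimetres aside while the robot is not near it.
Once in a run the grip may slacken for a moment while it holds something.
It also fails if it takes over 210 s, if anything falls off the work surface, if the arm or the gripper's body presses on something with over 40 N, if the wrist force passes 120 N, or if a joint passes its speed limit or range.

## Robot

A 7-joint arm with a two-finger parallel gripper is mounted at the origin on a cart in front of the work surface, level with it; the furniture and walls round the work are solid. World frame = base frame: x ahead of the robot, y to its left, z up, the work surface at z = 0. Lengths are in mm, angles in rad, forces in N, time in s.
With the tool pointing down it reaches from about 400 to 875 mm from the base axis. Payload 4.4 kg.
Tool frame: the origin (TCP) lies between the finger pads; the fingertips stand 22 mm ahead of it and the grasp point (between the pads) lies 3 mm ahead of it; z points along the fingers, y is the line along which they close (so a half turn about z gives the same grasp; the last joint's range is limited). The gripper opens to 85 mm and grips with 20 to 120 N. Pads are 22 mm wide; open, the fingers measure 114 mm over their backs; the gripper's body (76 mm by 85 mm) begins 54 mm behind the grasp point. The pads swing forward as they close: fully open they stand 13 mm farther back than shut.
Start: joints at [-1.372, 0.628, 0.038, 1.517, -0.027, 0.996, -0.02], TCP at [170.091, 627.365, 253.313] pointing down, gripper open.
Joint ranges: [-3.06, 3.06], [-0.37, 2.12], [-1.25, 1.32], [0.18, 2.47], [-1.1, 4.24], [0.23, 1.98], [-2.94, 2.94]. Speed limits (rad/s): [2.57, 2.57, 3.14, 3.14, 3.14, 3.14, 3.14].

## Interface

Orientations are given as [roll, pitch, yaw] about the fixed x, y, z axes, in that order (R = Rz(yaw) Ry(pitch) Rx(roll)).
In Python, from cell import ctrl gives the robot as it stands.
- The arm moves only by the tool step_arm, never from a script. Its argument "plan" is a list of rows, each an object of numbers: "dx", "dy", "dz": the shift along the tool's x, y, z scaled (see below); "ax", "ay", "az": the turn, a rotation vector about the tool's x, y, z scaled (see below); "gripper": the opening, from 0 (shut) to 1 (fully open). A call has 1 to 20 rows; each row shifts and turns the commanded pose from where the row before left it, along the tool's axes as they then stand; what a row does not reach is not made up. The controller multiplies each number of a shift by 0.3 m and each number of a turn by 90 degrees. A row lasts 1/8 s, in which the tool goes at most 62.5 mm and 10.7 degrees, less where a joint would pass 70% of its speed; a pose out of reach is approached as far as the arm can. A call with a number of a shift or a turn outside -1 to 1 is refused whole. A call with a gripper value outside its range is refused whole. The fingers move at their own pace and stop on an object; the grip force is fixed at half the most. Time passes only in rows, so rows that do not move let the fingers close. It gives the time, the measured TCP pose, the force, the opening and the grip force at its end, in the units of the state.
- ctrl.read_state(): the state, without advancing time (a new reading comes with each control period).
- ctrl.get_image(name): name is "scene" or "top"; returns a dict with "color" (384x512x3 uint8, red, green, blue), "range_z" (384x512 float32, mm along the optical axis (not along the pixel's ray), 0 where there is no reading), "fx", "fy", "cx", "cy" (pixels), "T" (4x4, takes a point from camera to world coordinates). Camera axes: x right, y down, z forward; pixel columns grow to the right and rows downward; lengths in mm; the calibration is good to about 2 mm. A picture is of the moment at which its call begins.
- ctrl.finish_job(): hands the job in; it is judged then, once.
The state is a dict: "clock": time; "qpos": joint angles; "qd": joint speeds; "tau": joint torques, N m; "eef_pos": TCP position; "tool_rot": TCP orientation; "force": force on the tool from outside, world axes, zero at the start; "torque": the same for the moment, N m; "width": finger opening in mm; "gripper_force": force on a finger pad.
Only numpy, scipy, OpenCV 4.12 (cv2) and the standard library are available. Lean on these libraries where they do the work, as an engineer would, in place of code of your own. Each camera call takes 0.05 s, during which the arm holds its last target. There are 200 camera calls.

## Working session

There is one attempt and no reset: what is moved stays moved. The work goes in short steps, Python scripts to look and compute and a tool call to move; the robot and the scene stay as the last step left them, time stands still between calls to the robot, and variables do not carry over. Pictures are saved under pics/ and viewed, at most 14 in all, crops included, and the job is handed in when it is done.

Besides the shell and the picture viewer there is one more tool, called after "Call:" as name(argument=value, ...), one argument or row to a line, values as JSON. step_arm: Moves the arm, as the interface text tells. Shifts and turns lie within -1 to 1; 1 stands for 0.3 m of shift or 90 degrees of turn. Its arguments: {"type":"object","properties":{"plan":{"type":"array"}},"required":["plan"]}

```bash
mkdir -p pics; ls
cat > h.py <<'E'
import numpy as np, cv2
from cell import ctrl
def shot(n,tag):
    d=ctrl.get_image(n); cv2.imwrite(f'pics/{tag}.png',d['color'][:,:,::-1]); np.savez(f'pics/{tag}.npz',**d); return d
def ray(d,u,v,z):
    T=np.array(d['T']); r=T[:3,:3]@np.array([(u-d['cx'])/d['fx'],(v-d['cy'])/d['fy'],1.]); o=T[:3,3]
    return o+r*(z-o[2])/r[2]
def cloud(d):
    Z=d['range_z']; v,u=np.mgrid[:Z.shape[0],:Z.shape[1]]; T=np.array(d['T'])
    P=np.stack([(u-d['cx'])/d['fx']*Z,(v-d['cy'])/d['fy']*Z,Z],-1)@T[:3,:3].T+T[:3,3]; P[Z==0]=np.nan; return P
E
python3 - <<'E'
from h import *
for n in('scene','top'):
    d=shot(n,n+'0'); print(n,d['fx'],d['cx'],d['cy'],np.round(d['T'],3).tolist())
    cv2.imwrite(f'pics/{n}0b.png',cv2.resize(d['color'][:,:,::-1],(800,600),interpolation=cv2.INTER_CUBIC))
print(ctrl.read_state())
E
```

```text
pics
scene 415.35348808421685 261.0416105601133 197.96460116449012 [[0.83, -0.431, 0.354, 82.097], [-0.558, -0.642, 0.526, -674.64], [0.001, -0.634, -0.773, 1040.931], [0.0, 0.0, 0.0, 1.0]]
top 393.65815452463767 261.25931920532236 192.51709460419696 [[0.016, -0.995, 0.099, 413.109], [-1.0, -0.017, -0.008, -5.119], [0.01, -0.099, -0.995, 1282.397], [0.0, 0.0, 0.0, 1.0]]
{'clock': 0.1, 'qpos': array([-1.3717783 ,  0.62927141,  0.03846387,  1.5182336 , -0.02698482,
        0.99630247, -0.02001729]), 'qd': array([-3.22427701e-03, -2.71943891e-03,  2.66264993e-04, -2.22295642e-03,
       -2.38817800e-04,  8.75065660e-04,  5.22080079e-05]), 'tau': array([ 3.80410362e-03, -5.64526248e+01,  1.23039432e+00, -1.93972939e+01,
        1.12068438e-02,  5.43564936e-03,  8.09902332e-06]), 'eef_pos': array([169.97835006, 626.85676783, 252.48084967]), 'tool_rot': array([-3.13989683e+00,  4.12854725e-05,  2.87675095e+00]), 'force': array([ 0.40265391, -0.35894258, -0.49811682]), 'torque': array([-0.01506957,  0.01387266, -0.00703502]), 'gripper_force': 0.0, 'width': 85.61819873819954}
```

View pics/top0b.png

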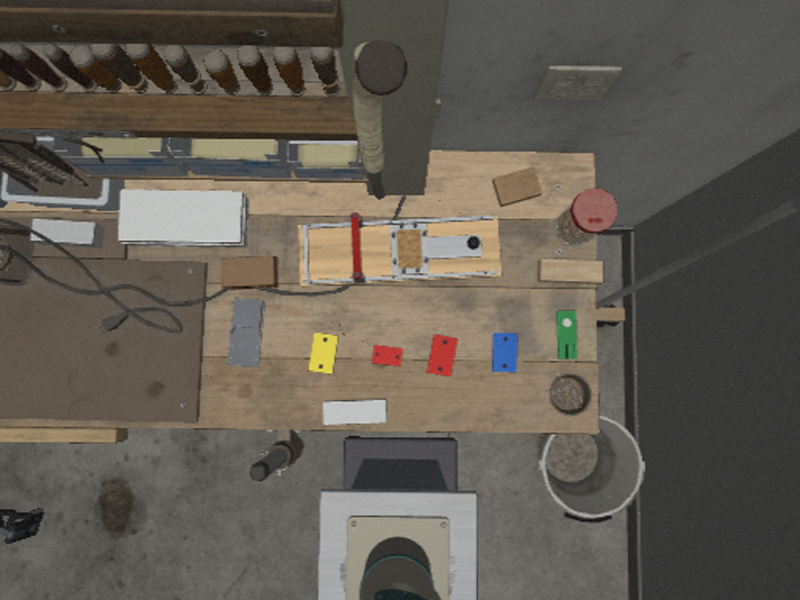

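View pics/scene0b.png

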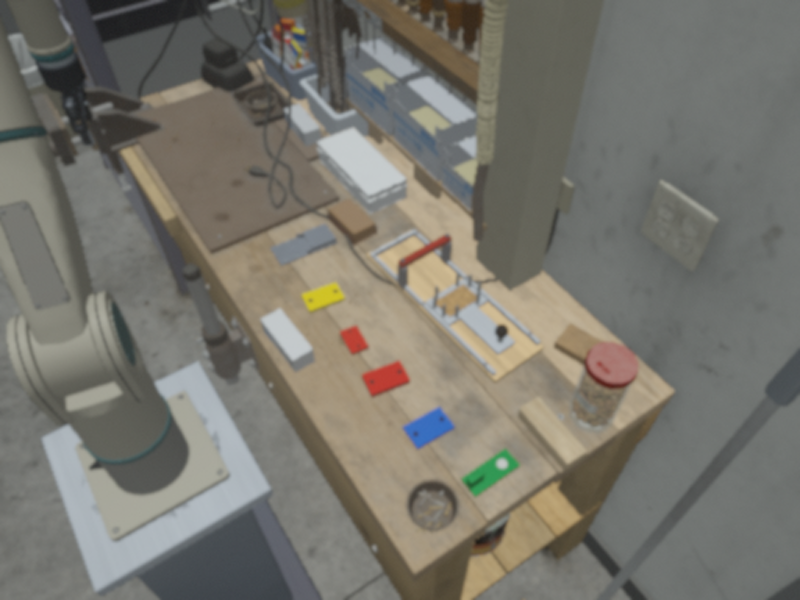

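Top view (800x600 picture): candidates are yellow (323,353), red larger (442,355) against the small red look-alike (387,355), blue (505,352), green tag (567,334), grey sleeve (245,332) whose mouth opens toward the robot. The carriage nest is at (409,250), the knob at (473,243) and the bar at (356,247). There seems to be no grey plate. The white blocks aren't plates.

```bash
cat >> h.py <<'E'
def hsv(d): return cv2.cvtColor(d['color'],cv2.COLOR_RGB2HSV)
RNG={'red':[((0,130,70),(8,255,255)),((172,130,70),(180,255,255))],'yellow':[((22,120,90),(34,255,255))],'blue':[((105,120,70),(125,255,255))],'green':[((55,100,40),(80,255,255))]}
ZT={'red':13,'yellow':10,'blue':8,'green':6}
def blobs(d,c,z,amin=60):
    H=hsv(d); m=sum(cv2.inRange(H,*r) for r in RNG[c]); m=cv2.morphologyEx(m,cv2.MORPH_CLOSE,np.ones((5,5),np.uint8))
    out=[]
    for k in cv2.findContours(m,cv2.RETR_EXTERNAL,cv2.CHAIN_APPROX_NONE)[0]:
        if cv2.contourArea(k)<amin: continue
        f=np.zeros_like(m); cv2.drawContours(f,[k],-1,255,-1); v,u=np.nonzero(f)
        W=np.array([ray(d,a,b,z)[:2] for a,b in zip(u,v)],np.float32)
        (c0,s,a)=cv2.minAreaRect(W)
        e,V=np.linalg.eigh(np.cov(W.T)); ang=np.degrees(np.arctan2(V[1,1],V[0,1]))
        out.append((np.round(W.mean(0),1),np.round(np.sqrt(12*e[::-1]),1),round(ang%180,1),(int(u.mean()),int(v.mean()))))
    return out
E
python3 - <<'E'
from h import *
D={n:dict(np.load(f'pics/{n}0.npz')) for n in('scene','top')}
for n,d in D.items():
    for c in RNG:
        for b in blobs(d,c,ZT[c]): 
            print(n,c,b)
d=D['top'];P=cloud(d)
# upscaled crops: carriage, sleeve
a=cv2.resize(d['color'][125:190,185:330],None,fx=5,fy=5,interpolation=cv2.INTER_CUBIC)
b=cv2.resize(d['color'][180:280,135:300],None,fx=4,fy=4,interpolation=cv2.INTER_CUBIC)
im=np.zeros((a.shape[0]+240,800,3),np.uint8); im[:a.shape[0],:a.shape[1]]=a; im[a.shape[0]:,:660]=b[:240]
cv2.imwrite('pics/crop1.png',im[:600,:,::-1])
for u,v in [(157,202),(157,195),(156,222),(156,230),(262,160),(303,155),(228,155),(180,225),(282,225),(226,263),(160,173)]: print((u,v),np.round(P[v,u],0))
E
```

```text
scene red (array([423.9, -89.5], dtype=float32), array([78.3, 50.8]), np.float64(170.0), (246, 241))
scene red (array([420.9,  21.6], dtype=float32), array([59.4, 36. ]), np.float64(83.9), (226, 217))
scene red (array([682., 146.], dtype=float32), array([118.3,  14.8]), np.float64(3.9), (272, 159))
scene yellow (array([425. , 155.8], dtype=float32), array([80. , 54.6]), np.float64(173.1), (206, 189))
scene blue (array([ 433.2, -218.5], dtype=float32), array([76.4, 46.7]), np.float64(177.1), (273, 273))
scene green (array([ 472.8, -347.1], dtype=float32), array([96.4, 35.9]), np.float64(1.6), (313, 301))
top red (array([427.1,  26.9], dtype=float32), array([60. , 37.6]), np.float64(82.8), (247, 227))
top red (array([429.2, -86.2], dtype=float32), array([80.1, 50.4]), np.float64(169.5), (282, 227))
top red (array([655.6,  96.7], dtype=float32), array([135.4,  15.9]), np.float64(3.8), (227, 156))
top yellow (array([429.7, 159.3], dtype=float32), array([79.7, 50.6]), np.float64(171.6), (206, 225))
top blue (array([ 437.4, -216.1], dtype=float32), array([80.4, 49.3]), np.float64(178.2), (322, 225))
top green (array([ 475.7, -345.2], dtype=float32), array([98.9, 38.3]), np.float64(179.9), (362, 214))
(157, 202) [503. 320.  15.]
(157, 195) [526. 320.  17.]
(156, 222) [439. 322.   7.]
(156, 230) [413. 322.   4.]
(262, 160) [644. -16.  25.]
(303, 155) [ 655. -144.   66.]
(228, 155) [646.  89.  88.]
(180, 225) [431. 246.   2.]
(282, 225) [436. -84.  15.]
(226, 263) [315.  91.  43.]
(160, 173) [594. 308.  40.]
```

View pics/crop1.png

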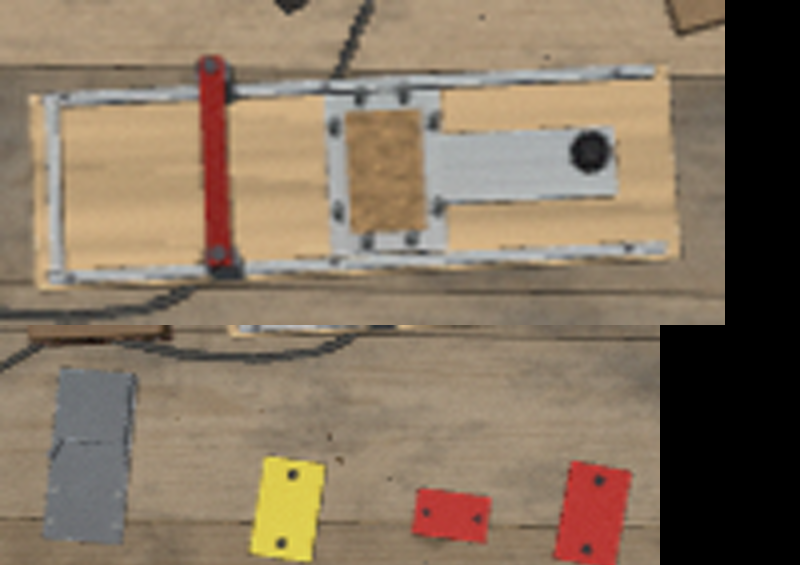

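The crop confirms the larger red plate (two dots, picture (593,512)) is the one meant, and that the sleeve's apron is bare. The grey plate is absent, so the order is red, yellow, blue. Next I measure the nest, knob and sleeve.

```bash
cat >> h.py <<'E'
def delta(x,y,z,yaw=None,src=None):
    s=ctrl.read_state(); p=np.array(s['eef_pos']); r=s['tool_rot']
    psi=r[2]; d=np.array([x,y,z])-p
    from scipy.spatial.transform import Rotation as R
    t=R.from_euler('xyz',r).as_matrix().T@d
    az=0 if yaw is None else -((np.degrees(yaw) if abs(yaw)<7 else yaw)-np.degrees(psi)+180)%360-180
    if yaw is not None: az=-(((yaw-np.degrees(psi))+180)%360-180)
    print('at',p.round(1),np.degrees(r).round(1),'w',round(s['width'],1),'F',np.round(s['force'],1),'t',round(s['clock'],1))
    print('units dx dy dz',np.round(t/300,3),'az',round(az/90,3))
E
python3 - <<'E'
from h import *
D={n:dict(np.load(f'pics/{n}0.npz')) for n in('scene','top')}
pins=[(360,98),(404,96),(335,127),(434,120),(338,211),(438,207),(367,242),(412,239)]
W=np.array([ray(D['top'],(a+.5)/5-.5+185,(b+.5)/5-.5+125,58)[:2] for a,b in pins]); print('pins',W.round(0).tolist(),W.mean(0))
cork=[(345,111),(419,109),(425,229),(349,234)]
W=np.array([ray(D['top'],(a+.5)/5-.5+185,(b+.5)/5-.5+125,24)[:2] for a,b in cork]); print('cork',W.round(0).tolist(),W.mean(0))
for n,(u0,v0) in (('top',(303,155)),('scene',(321,212))):
    d=D[n]; g=d['color'].max(2); m=np.zeros_like(g); m[v0-12:v0+13,u0-12:u0+13]=(g[v0-12:v0+13,u0-12:u0+13]<55)*255
    k,l,st,c=cv2.connectedComponentsWithStats(m); i=1+np.argmax(st[1:,4]); print('knob',n,c[i],st[i],ray(d,*c[i],64.5 if n=='top' else 55))
d=D['top'];P=cloud(d); H=hsv(d)
m=((H[...,1]<45)&(H[...,2]<150)).astype(np.uint8)*255; m[:185]=0;m[240:]=0;m[:,:140]=0;m[:,175:]=0
k=max(cv2.findContours(m,0,1)[0],key=cv2.contourArea); f=np.zeros_like(m); cv2.drawContours(f,[k],-1,255,-1)
v,u=np.nonzero(f); 
for lo,hi in((198,207),(214,230)):
    for z in ((16,),(4,))[lo>210:][:1]:
        W=[]
        for r in range(lo,hi):
            uu=u[v==r]; W.append(np.r_[ray(d,uu.min()-.5,r,z)[:2],ray(d,uu.max()+.5,r,z)[:2]])
        W=np.array(W); print('sleeve',z,W[[0,-1]].round(1).tolist(), 'widths',(W[:,1]-W[:,3]).mean())
        cx=W[:,0];cy=(W[:,1]+W[:,3])/2; print(' axis fit',np.degrees(np.polyfit(cx,cy,1)[0]),cx.mean(),cy.mean())
print('rows',v.min(),v.max(), ray(d,157,v.min()-.5,16),ray(d,157,v.max()+.5,4))
cc=cv2.resize(d['color'][190:238,138:182],None,fx=12,fy=12,interpolation=cv2.INTER_CUBIC); cv2.imwrite('pics/sl.png',cc[:,:,::-1])
for uu in (153,156,159): print(uu,[round(float(x)) for x in P[192:232,uu,2]])
delta(435,-30,120,169.7)
E
```

```text
pins [[689.0, 2.0], [690.0, -26.0], [670.0, 18.0], [675.0, -45.0], [616.0, 15.0], [620.0, -48.0], [597.0, -4.0], [599.0, -32.0]] [644.41932994 -15.09933197]
cork [[687.0, 12.0], [690.0, -36.0], [611.0, -41.0], [607.0, 8.0]] [648.69702328 -14.4377336 ]
knob top [302.41025641 155.        ] [299 152   7   7  39] [ 655.20876822 -142.4882947    64.5       ]Traceback (most recent call last):
  File "<stdin>", line 9, in <module>
    return _wrapfunc(a, 'argmax', axis=axis, out=out, **kwds)
    return bound(*args, **kwds)
ValueError: attempt to get argmax of an empty sequence
```

Run:
```python
from h import *
d=dict(np.load('pics/scene0.npz'))
g=d['color'].max(2); m=np.zeros_like(g); m[195:225,300:340]=(g[195:225,300:340]<75)*255
k,l,st,c=cv2.connectedComponentsWithStats(m); i=1+np.argmax(st[1:,4]); print('knob scene',c[i],st[i],ray(d,*c[i],53))
delta(426.5,-88,90,169.7)
```

```text
knob scene [320.41666667 211.95833333] [318 210   6   6  24] [ 652.22993425 -146.5288585    53.        ]
at [170.  626.9 252.5] [-179.9    0.   164.8] w 85.6 F [ 0.4 -0.4 -0.5] t 0.1
units dx dy dz [-1.449 -2.075  0.545] az -0.054
```

Call:
step_arm(
  plan=[
    {"dx": -0.13, "dy": -0.06, "gripper": 1},
    {"dx": -0.13, "dy": -0.06},
    {"dx": -0.13, "dy": -0.06},
    {"dx": -0.13, "dy": -0.06},
    {"dx": -0.13, "dy": -0.06},
    {"dx": -0.13, "dy": -0.06},
    {"dx": -0.13, "dy": -0.06},
    {"dx": -0.13, "dy": -0.06},
    {"dx": -0.13, "dy": -0.06},
    {"dx": -0.13, "dy": -0.06},
    {"dx": -0.015, "dy": -0.147},
    {"dx": -0.015, "dy": -0.147},
    {"dx": -0.015, "dy": -0.147},
    {"dx": -0.015, "dy": -0.147, "dz": 0.05},
    {"dx": -0.015, "dy": -0.147, "dz": 0.05},
    {"dx": -0.015, "dy": -0.147, "dz": 0.05},
    {"dx": -0.015, "dy": -0.147, "dz": 0.05},
    {"dx": -0.015, "dy": -0.147, "dz": 0.05},
    {"dx": -0.015, "dy": -0.147, "dz": 0.05},
    {"dx": -0.015, "dy": -0.147, "dz": 0.05, "az": -0.054},
  ],
)

```text
invalid input
```

Run:
```python
from h import *
for n in('scene','top'):
    for c in ('red','yellow','blue','green'):
        d=ctrl.get_image(n)
        print(n,c,[b[0].tolist()+[float(b[2])] for b in blobs(d,c,ZT[c])])
delta(426.5,-88,90,169.7)
```

```text
scene red [[423.8999938964844, -89.30000305175781, 169.8], [420.8999938964844, 21.600000381469727, 83.9], [681.7000122070312, 146.10000610351562, 3.8]]
scene yellow [[425.0, 155.8000030517578, 173.1]]
scene blue [[433.20001220703125, -218.5, 177.1]]
scene green [[472.79998779296875, -347.1000061035156, 1.6]]
top red [[427.1000061035156, 27.100000381469727, 83.1], [429.1000061035156, -86.0999984741211, 169.9], [655.7999877929688, 96.5999984741211, 3.9]]
top yellow [[429.79998779296875, 159.3000030517578, 171.8]]
top blue [[437.3999938964844, -216.10000610351562, 178.2]]
top green [[475.70001220703125, -345.20001220703125, 179.9]]
at [170.1 627.3 253.3] [-180.    -0.   164.8] w 85.4 F [ 0.7 -0.5  0.4] t 0.5
units dx dy dz [-1.449 -2.078  0.544] az -0.054
```

Call:
step_arm(
  plan=[
    {"dx": -0.13, "dy": -0.06, "dz": 0, "ax": 0, "ay": 0, "az": 0, "gripper": 1},
    {"dx": -0.13, "dy": -0.06, "dz": 0, "ax": 0, "ay": 0, "az": 0, "gripper": 1},
    {"dx": -0.13, "dy": -0.06, "dz": 0, "ax": 0, "ay": 0, "az": 0, "gripper": 1},
    {"dx": -0.13, "dy": -0.06, "dz": 0, "ax": 0, "ay": 0, "az": 0, "gripper": 1},
    {"dx": -0.13, "dy": -0.06, "dz": 0, "ax": 0, "ay": 0, "az": 0, "gripper": 1},
    {"dx": -0.13, "dy": -0.06, "dz": 0, "ax": 0, "ay": 0, "az": 0, "gripper": 1},
    {"dx": -0.13, "dy": -0.06, "dz": 0, "ax": 0, "ay": 0, "az": 0, "gripper": 1},
    {"dx": -0.13, "dy": -0.06, "dz": 0, "ax": 0, "ay": 0, "az": 0, "gripper": 1},
    {"dx": -0.13, "dy": -0.06, "dz": 0, "ax": 0, "ay": 0, "az": 0, "gripper": 1},
    {"dx": -0.13, "dy": -0.06, "dz": 0, "ax": 0, "ay": 0, "az": 0, "gripper": 1},
    {"dx": -0.015, "dy": -0.147, "dz": 0.03, "ax": 0, "ay": 0, "az": 0, "gripper": 1},
    {"dx": -0.015, "dy": -0.147, "dz": 0.03, "ax": 0, "ay": 0, "az": 0, "gripper": 1},
    {"dx": -0.015, "dy": -0.147, "dz": 0.03, "ax": 0, "ay": 0, "az": 0, "gripper": 1},
    {"dx": -0.015, "dy": -0.147, "dz": 0.03, "ax": 0, "ay": 0, "az": 0, "gripper": 1},
    {"dx": -0.015, "dy": -0.147, "dz": 0.03, "ax": 0, "ay": 0, "az": 0, "gripper": 1},
    {"dx": -0.015, "dy": -0.147, "dz": 0.03, "ax": 0, "ay": 0, "az": 0, "gripper": 1},
    {"dx": -0.015, "dy": -0.147, "dz": 0.03, "ax": 0, "ay": 0, "az": 0, "gripper": 0.75},
    {"dx": -0.015, "dy": -0.147, "dz": 0.03, "ax": 0, "ay": 0, "az": 0, "gripper": 0.75},
    {"dx": -0.015, "dy": -0.147, "dz": 0.03, "ax": 0, "ay": 0, "az": 0, "gripper": 0.75},
    {"dx": 0, "dy": 0, "dz": 0, "ax": 0, "ay": 0, "az": -0.054, "gripper": 0.75},
  ],
)

```text
clock: 3.0
eef_pos: [433.5, -45.9, 171.9]
tool_rot: [-3.14, -0.001, 2.957]
force: [-0.9, 0.4, 0.2]
width: 64.2
gripper_force: 0.0
```

Run:
```python
from h import *
delta(426.5,-88,50,169.8)
```

```text
at [433.5 -45.9 171.9] [-1.799e+02 -1.000e-01  1.694e+02] w 64.2 F [-0.9  0.4  0.2] t 3.0
units dx dy dz [-0.003 -0.142  0.407] az -0.004
```

Call:
step_arm(
  plan=[
    {"dx": 0, "dy": -0.071, "dz": 0.1, "ax": 0, "ay": 0, "az": 0, "gripper": 0.75},
    {"dx": -0.003, "dy": -0.071, "dz": 0.1, "ax": 0, "ay": 0, "az": 0, "gripper": 0.75},
    {"dx": 0, "dy": 0, "dz": 0.1, "ax": 0, "ay": 0, "az": -0.004, "gripper": 0.75},
    {"dx": 0, "dy": 0, "dz": 0.1, "ax": 0, "ay": 0, "az": 0, "gripper": 0.75},
    {"dx": 0, "dy": 0, "dz": 0.05, "ax": 0, "ay": 0, "az": 0, "gripper": 0.75},
    {"dx": 0, "dy": 0, "dz": 0.02, "ax": 0, "ay": 0, "az": 0, "gripper": 0.75},
    {"dx": 0, "dy": 0, "dz": 0, "ax": 0, "ay": 0, "az": 0, "gripper": 0.75},
  ],
)

```text
clock: 3.88
eef_pos: [423.6, -86.9, 47.0]
tool_rot: [-3.132, -0.013, 2.968]
force: [0.4, 1.4, 0.5]
width: 64.0
gripper_force: 0.0
```

Run:
```python
from h import *
for n in('scene','top'):
    d=shot(n,n+'1')
    print(n,[b[0].tolist()+b[1].tolist() for b in blobs(d,'red',13)])
delta(426.5,-88,25,169.8)
d=dict(np.load('pics/scene1.npz'))
cv2.imwrite('pics/s1.png',cv2.resize(d['color'][180:300,170:330],None,fx=5,fy=5,interpolation=cv2.INTER_CUBIC)[:,:,::-1])
```

```text
scene [[405.3999938964844, -84.30000305175781, 51.9, 38.1], [421.8999938964844, 21.399999618530273, 59.1, 38.2], [687.5, 146.1999969482422, 104.9, 15.6]]
top [[427.1000061035156, 27.100000381469727, 60.2, 37.5], [654.5999755859375, 96.5999984741211, 133.5, 15.9]]
at [423.8 -86.9  47.6] [-179.4   -0.7  170.1] w 63.2 F [-0.5  0.  -0.1] t 4.0
units dx dy dz [-0.01  -0.001  0.075] az 0.003
```

View pics/s1.png

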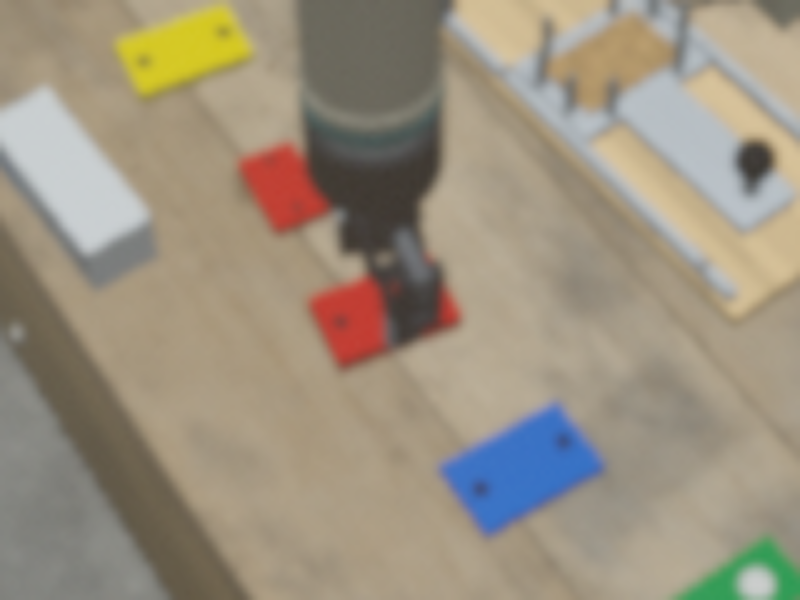

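Scene crop: the gripper stands astride the larger red plate (385,305), still about 20 mm above the grasp height. It needs correcting and lowering.

Call:
step_arm(
  plan=[
    {"dx": -0.008, "dy": 0, "dz": 0.03, "ax": 0, "ay": 0, "az": 0, "gripper": 0.75},
    {"dx": 0, "dy": 0, "dz": 0.03, "ax": 0, "ay": 0, "az": 0, "gripper": 0.75},
    {"dx": 0, "dy": 0, "dz": 0, "ax": 0, "ay": 0, "az": 0, "gripper": 0.75},
    {"dx": 0, "dy": 0, "dz": 0, "ax": 0, "ay": 0, "az": 0, "gripper": 0.75},
  ],
)

```text
clock: 4.47
eef_pos: [425.9, -87.3, 29.7]
tool_rot: [-3.132, -0.012, 2.968]
force: [-0.3, 0.6, -0.2]
width: 63.9
gripper_force: 0.0
```

Run:
```python
from h import *
delta(426.5,-88,25,169.8)
```

```text
at [425.9 -87.3  29.7] [-179.4   -0.7  170.1] w 63.9 F [-0.3  0.6 -0.2] t 4.5
units dx dy dz [-0.003 -0.002  0.016] az 0.003
```

Call:
step_arm(
  plan=[
    {"dx": 0, "dy": 0, "dz": 0.012, "ax": 0, "ay": 0, "az": 0, "gripper": 0.7},
    {"dx": 0, "dy": 0, "dz": 0.006, "ax": 0, "ay": 0, "az": 0, "gripper": 0.7},
    {"dx": 0, "dy": 0, "dz": 0, "ax": 0, "ay": 0, "az": 0, "gripper": 0.7},
  ],
)

```text
clock: 4.85
eef_pos: [425.6, -87.3, 24.1]
tool_rot: [-3.132, -0.012, 2.969]
force: [0.7, 0.2, -0.4]
width: 59.6
gripper_force: 0.0
```

```bash
cat >> h.py <<'E'
def delta(x,y,z,yaw):
    from scipy.spatial.transform import Rotation as R
    s=ctrl.read_state(); p=np.array(s['eef_pos']); M=R.from_euler('xyz',s['tool_rot'])
    G=R.from_euler('xyz',[180,0,yaw],degrees=True)
    t=M.inv().apply(np.array([x,y,z])-p)/300; a=np.degrees((M.inv()*G).as_rotvec())/90
    print('at',p.round(1),np.degrees(s['tool_rot']).round(1),'w',round(s['width'],1),'gf',round(s['gripper_force'],1),'F',np.round(s['force'],1),'t',round(s['clock'],1))
    print('units d',np.round(t,3),'a',np.round(a,3))
E
python3 - <<'E'
from h import *
delta(426.5,-88,23,169.8)
E
```

```text
at [425.6 -87.3  24.1] [-179.4   -0.7  170.1] w 59.6 gf 0.0 F [ 0.7  0.2 -0.4] t 4.8
units d [-0.003 -0.002  0.004] a [-0.006 -0.008  0.003]
```

Call:
step_arm(
  plan=[
    {"dx": -0.003, "dy": -0.002, "dz": 0, "ax": -0.006, "ay": -0.008, "az": 0.003, "gripper": 0.6},
    {"dx": 0, "dy": 0, "dz": 0, "ax": 0, "ay": 0, "az": 0, "gripper": 0.2},
    {"dx": 0, "dy": 0, "dz": 0, "ax": 0, "ay": 0, "az": 0, "gripper": 0.2},
    {"dx": 0, "dy": 0, "dz": 0, "ax": 0, "ay": 0, "az": 0, "gripper": 0.2},
    {"dx": 0, "dy": 0, "dz": 0, "ax": 0, "ay": 0, "az": 0, "gripper": 0.2},
  ],
)

```text
clock: 5.48
eef_pos: [426.6, -87.8, 24.6]
tool_rot: [-3.142, 0.001, 2.964]
force: [-0.2, 0.7, 6.9]
width: 47.8
gripper_force: 61.5
```

Run:
```python
from h import *
delta(426.5,-88,130,183.8)
```

```text
at [426.6 -87.8  24.6] [-1.800e+02  1.000e-01  1.698e+02] w 47.8 gf 61.5 F [-0.2  0.7  6.9] t 5.5
units d [-0.    -0.001 -0.351] a [-0.     0.001 -0.155]
```

Call:
step_arm(
  plan=[
    {"dx": 0, "dy": 0, "dz": -0.03, "ax": 0, "ay": 0, "az": 0, "gripper": 0.2},
    {"dx": 0, "dy": 0, "dz": -0.06, "ax": 0, "ay": 0, "az": -0.039, "gripper": 0.2},
    {"dx": 0, "dy": 0, "dz": -0.09, "ax": 0, "ay": 0, "az": -0.039, "gripper": 0.2},
    {"dx": 0, "dy": 0, "dz": -0.09, "ax": 0, "ay": 0, "az": -0.039, "gripper": 0.2},
    {"dx": 0, "dy": 0, "dz": -0.09, "ax": 0, "ay": 0, "az": -0.038, "gripper": 0.2},
    {"dx": 0, "dy": 0, "dz": 0, "ax": 0, "ay": 0, "az": 0, "gripper": 0.2},
    {"dx": -0.093, "dy": 0.024, "dz": 0, "ax": 0, "ay": 0, "az": 0, "gripper": 0.2},
    {"dx": -0.093, "dy": 0.024, "dz": 0, "ax": 0, "ay": 0, "az": 0, "gripper": 0.2},
    {"dx": -0.093, "dy": 0.024, "dz": 0, "ax": 0, "ay": 0, "az": 0, "gripper": 0.2},
    {"dx": -0.093, "dy": 0.024, "dz": 0, "ax": 0, "ay": 0, "az": 0, "gripper": 0.2},
    {"dx": -0.093, "dy": 0.024, "dz": 0, "ax": 0, "ay": 0, "az": 0, "gripper": 0.2},
    {"dx": -0.093, "dy": 0.024, "dz": 0, "ax": 0, "ay": 0, "az": 0, "gripper": 0.2},
    {"dx": -0.093, "dy": 0.024, "dz": 0, "ax": 0, "ay": 0, "az": 0, "gripper": 0.2},
    {"dx": -0.093, "dy": 0.024, "dz": 0, "ax": 0, "ay": 0, "az": 0, "gripper": 0.2},
    {"dx": 0, "dy": 0, "dz": 0, "ax": 0, "ay": 0, "az": 0, "gripper": 0.2},
    {"dx": 0, "dy": 0, "dz": 0, "ax": 0, "ay": 0, "az": 0, "gripper": 0.2},
  ],
)

```text
clock: 7.48
eef_pos: [643.8, -16.1, 130.4]
tool_rot: [-3.14, -0.003, -3.076]
force: [-0.2, -0.8, -1.5]
width: 48.2
gripper_force: 66.2
```

Run:
```python
from h import *
delta(645.5,-15.3,95,183.8)
for n in('scene','top'):
    d=shot(n,n+'2'); print(n,[b[0].tolist()+b[1].tolist()+[float(b[2])] for b in blobs(d,'red',116)])
a=dict(np.load('pics/scene2.npz'))['color'][120:240,240:350]; b=dict(np.load('pics/top2.npz'))['color'][120:200,180:330]
cv2.imwrite('pics/s2.png',cv2.resize(a,None,fx=5,fy=5,interpolation=cv2.INTER_CUBIC)[:,:,::-1])
```

```text
at [643.8 -16.1 130.4] [-179.9   -0.2 -176.2] w 48.2 gf 66.2 F [-0.2 -0.8 -1.5] t 7.5
units d [-0.006  0.003  0.118] a [-0.001 -0.002 -0.   ]
scene [[387.0, -48.099998474121094, 53.6, 32.2, 84.0], [629.7999877929688, -14.800000190734863, 65.6, 41.7, 33.6], [609.4000244140625, 62.900001525878906, 85.3, 13.9, 5.0]]
top [[426.0, 24.299999237060547, 55.1, 34.5, 82.8], [619.2999877929688, -16.899999618530273, 50.4, 28.0, 85.1], [636.2000122070312, 88.4000015258789, 124.4, 14.4, 3.9]]
```

View pics/s2.png

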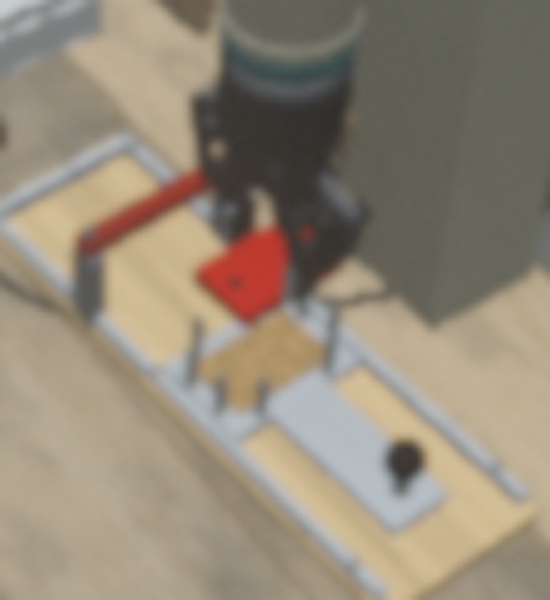

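The plate hangs over the cork at crop (240,280), level and aligned with the pins. I'll shift about +2.5 mm in x and lower, feeling for pins.

Call:
step_arm(
  plan=[
    {"dx": -0.009, "dy": 0.003, "dz": 0.04, "ax": -0.001, "ay": -0.002, "az": 0, "gripper": 0.2},
    {"dx": 0, "dy": 0, "dz": 0.04, "ax": 0, "ay": 0, "az": 0, "gripper": 0.2},
    {"dx": 0, "dy": 0, "dz": 0.04, "ax": 0, "ay": 0, "az": 0, "gripper": 0.2},
    {"dx": 0, "dy": 0, "dz": 0.03, "ax": 0, "ay": 0, "az": 0, "gripper": 0.2},
    {"dx": 0, "dy": 0, "dz": 0.03, "ax": 0, "ay": 0, "az": 0, "gripper": 0.2},
    {"dx": 0, "dy": 0, "dz": 0.02, "ax": 0, "ay": 0, "az": 0, "gripper": 0.2},
    {"dx": 0, "dy": 0, "dz": 0, "ax": 0, "ay": 0, "az": 0, "gripper": 0.2},
  ],
)

```text
clock: 8.45
eef_pos: [647.8, -14.8, 71.5]
tool_rot: [3.14, 0.003, -3.076]
force: [0.5, -0.5, -1.0]
width: 47.3
gripper_force: 66.2
```

Run:
```python
from h import *
delta(646.3,-15.3,52,183.8)
```

```text
at [647.8 -14.8  71.5] [ 179.9    0.2 -176.2] w 47.3 gf 66.2 F [ 0.5 -0.5 -1. ] t 8.4
units d [ 0.005 -0.002  0.065] a [ 0.001  0.002 -0.   ]
```

Call:
step_arm(
  plan=[
    {"dx": 0.003, "dy": 0, "dz": 0.03, "ax": 0, "ay": 0.001, "az": 0, "gripper": 0.2},
    {"dx": 0, "dy": 0, "dz": 0.03, "ax": 0, "ay": 0, "az": 0, "gripper": 0.2},
    {"dx": 0, "dy": 0, "dz": 0.009, "ax": 0, "ay": 0, "az": 0, "gripper": 0.2},
    {"dx": 0, "dy": 0, "dz": 0, "ax": 0, "ay": 0, "az": 0, "gripper": 0.2},
  ],
)

```text
clock: 8.95
eef_pos: [647.1, -14.7, 50.9]
tool_rot: [3.14, 0.001, -3.076]
force: [-0.1, -0.1, -1.1]
width: 47.7
gripper_force: 66.2
```

Run:
```python
from h import *
delta(646.3,-15.3,50,183.8)
```

```text
at [647.1 -14.7  50.9] [ 1.799e+02  1.000e-01 -1.762e+02] w 47.7 gf 66.2 F [-0.1 -0.1 -1.1] t 8.9
units d [ 0.003 -0.002  0.003] a [ 0.001  0.001 -0.   ]
```

Call:
step_arm(
  plan=[
    {"dx": 0, "dy": 0, "dz": 0.006, "ax": 0, "ay": 0, "az": 0, "gripper": 0.2},
    {"dx": 0, "dy": 0, "dz": 0.002, "ax": 0, "ay": 0, "az": 0, "gripper": 0.2},
    {"dx": 0, "dy": 0, "dz": 0, "ax": 0, "ay": 0, "az": 0, "gripper": 0.2},
  ],
)

```text
clock: 9.32
eef_pos: [647.3, -14.8, 48.9]
tool_rot: [3.14, 0.002, -3.076]
force: [-0.7, -0.0, -2.5]
width: 48.1
gripper_force: 66.2
```

Call:
step_arm(
  plan=[
    {"dx": 0, "dy": 0, "dz": 0.002, "ax": 0, "ay": 0, "az": 0, "gripper": 0.7},
    {"dx": 0, "dy": 0, "dz": 0, "ax": 0, "ay": 0, "az": 0, "gripper": 0.7},
    {"dx": 0, "dy": 0, "dz": 0, "ax": 0, "ay": 0, "az": 0, "gripper": 0.7},
    {"dx": 0, "dy": 0, "dz": -0.04, "ax": 0, "ay": 0, "az": 0, "gripper": 0.7},
    {"dx": 0, "dy": 0, "dz": -0.06, "ax": 0, "ay": 0, "az": 0, "gripper": 0.7},
    {"dx": 0, "dy": 0, "dz": -0.06, "ax": 0, "ay": 0, "az": 0, "gripper": 0.7},
    {"dx": 0, "dy": 0, "dz": -0.06, "ax": 0, "ay": 0, "az": 0, "gripper": 0},
    {"dx": 0, "dy": 0, "dz": 0, "ax": 0, "ay": 0, "az": 0, "gripper": 0},
    {"dx": 0, "dy": 0, "dz": 0, "ax": 0, "ay": 0, "az": 0, "gripper": 0},
    {"dx": 0, "dy": 0, "dz": 0, "ax": 0, "ay": 0, "az": 0, "gripper": 0},
    {"dx": 0, "dy": 0, "dz": 0, "ax": 0, "ay": 0, "az": 0, "gripper": 0},
  ],
)

```text
clock: 10.7
eef_pos: [646.7, -14.9, 113.5]
tool_rot: [3.14, 0.001, -3.076]
force: [0.8, 0.7, -0.3]
width: 0.3
gripper_force: 0.0
```

Run:
```python
from h import *
delta(646.8,-15,70,183.8)
for n in('scene','top'):
    d=shot(n,n+'3'); print(n,[b[0].tolist()+b[1].tolist()+[float(b[2])] for b in blobs(d,'red',37)])
a=dict(np.load('pics/scene3.npz'))['color'][120:240,240:350]
cv2.imwrite('pics/s3.png',cv2.resize(a,None,fx=5,fy=5,interpolation=cv2.INTER_CUBIC)[:,:,::-1])
```

```text
at [646.7 -14.9 113.5] [ 179.9    0.  -176.2] w 0.3 gf 0.0 F [ 0.8  0.7 -0.3] t 10.7
units d [-0.    -0.001  0.145] a [ 0.001  0.    -0.   ]
scene [[413.1000061035156, 5.400000095367432, 58.2, 35.0, 84.0], [644.0, -18.799999237060547, 77.0, 47.3, 4.3], [658.2000122070312, 126.30000305175781, 95.4, 14.9, 4.7]]
top [[426.8999938964844, 26.299999237060547, 58.8, 36.8, 82.8], [628.4000244140625, -15.399999618530273, 48.5, 40.1, 83.0], [651.2000122070312, 94.69999694824219, 131.8, 15.7, 3.9]]
```

View pics/s3.png

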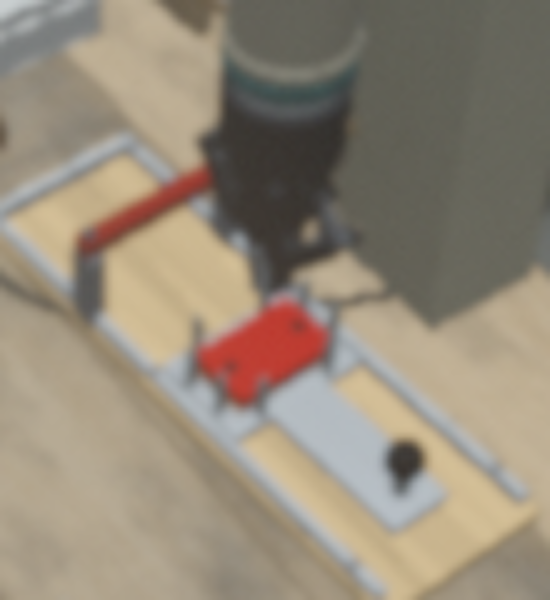

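Red lies flat in the nest between the pins (crop 265,350). Now I press it.

Call:
step_arm(
  plan=[
    {"dx": 0, "dy": 0, "dz": 0.06, "ax": 0, "ay": 0, "az": 0, "gripper": 0},
    {"dx": 0, "dy": 0, "dz": 0.06, "ax": 0, "ay": 0, "az": 0, "gripper": 0},
    {"dx": 0, "dy": 0, "dz": 0.025, "ax": 0, "ay": 0, "az": 0, "gripper": 0},
    {"dx": 0, "dy": 0, "dz": 0.02, "ax": 0, "ay": 0, "az": 0, "gripper": 0},
    {"dx": 0, "dy": 0, "dz": 0.008, "ax": 0, "ay": 0, "az": 0, "gripper": 0},
    {"dx": 0, "dy": 0, "dz": 0, "ax": 0, "ay": 0, "az": 0, "gripper": 0},
  ],
)

```text
clock: 11.55
eef_pos: [647.4, -14.7, 62.5]
tool_rot: [3.14, 0.002, -3.076]
force: [0.1, 0.6, 0.2]
width: 0.1
gripper_force: 0.0
```

Call:
step_arm(
  plan=[
    {"dx": 0, "dy": 0, "dz": 0.008, "ax": 0, "ay": 0, "az": 0, "gripper": 0},
    {"dx": 0, "dy": 0, "dz": 0.004, "ax": 0, "ay": 0, "az": 0, "gripper": 0},
    {"dx": 0, "dy": 0, "dz": 0, "ax": 0, "ay": 0, "az": 0, "gripper": 0},
  ],
)

```text
clock: 11.92
eef_pos: [647.2, -14.8, 58.8]
tool_rot: [3.14, 0.002, -3.076]
force: [0.3, -0.2, 0.6]
width: -0.1
gripper_force: 0.0
```

Call:
step_arm(
  plan=[
    {"dx": 0, "dy": 0, "dz": 0.006, "ax": 0, "ay": 0, "az": 0, "gripper": 0},
    {"dx": 0, "dy": 0, "dz": 0, "ax": 0, "ay": 0, "az": 0, "gripper": 0},
  ],
)

```text
clock: 12.18
eef_pos: [647.3, -14.8, 58.6]
tool_rot: [3.141, 0.002, -3.076]
force: [-3.5, -1.1, 10.5]
width: 0.1
gripper_force: 5.3
```

Call:
step_arm(
  plan=[
    {"dx": 0, "dy": 0, "dz": 0.005, "ax": 0, "ay": 0, "az": 0, "gripper": 0},
    {"dx": 0, "dy": 0, "dz": 0, "ax": 0, "ay": 0, "az": 0, "gripper": 0},
    {"dx": 0, "dy": 0, "dz": 0, "ax": 0, "ay": 0, "az": 0, "gripper": 0},
  ],
)

```text
clock: 12.55
eef_pos: [647.3, -14.8, 58.5]
tool_rot: [-3.141, 0.003, -3.076]
force: [-5.7, -1.7, 20.0]
width: -0.3
gripper_force: 9.9
```

Run:
```python
from h import *
for n in('scene','top'):
    d=ctrl.get_image(n)
    for c in('yellow','blue'): print(n,c,[b[0].tolist()+b[1].tolist()+[float(b[2])] for b in blobs(d,c,ZT[c])])
delta(427.3,157.5,120,172.3)
```

```text
scene yellow [[425.1000061035156, 155.6999969482422, 79.9, 54.4, 173.7]]
scene blue [[433.20001220703125, -218.5, 76.5, 46.6, 177.0]]
top yellow [[429.8999938964844, 159.1999969482422, 79.6, 50.5, 172.1]]
top blue []
at [647.3 -14.8  58.5] [-1.800e+02  1.000e-01 -1.762e+02] w -0.1 gf 9.9 F [-6.6 -2.3 19.6] t 12.7
units d [ 0.694  0.621 -0.207] a [-0.     0.002  0.127]
```

Call:
step_arm(
  plan=[
    {"dx": 0, "dy": 0, "dz": -0.06, "ax": 0, "ay": 0, "az": 0, "gripper": 0},
    {"dx": 0, "dy": 0, "dz": -0.08, "ax": 0, "ay": 0, "az": 0, "gripper": 0},
    {"dx": 0, "dy": 0, "dz": -0.08, "ax": 0, "ay": 0, "az": 0, "gripper": 0.75},
    {"dx": 0.087, "dy": 0.078, "dz": 0, "ax": 0, "ay": 0, "az": 0, "gripper": 0.75},
    {"dx": 0.087, "dy": 0.078, "dz": 0, "ax": 0, "ay": 0, "az": 0, "gripper": 0.75},
    {"dx": 0.087, "dy": 0.078, "dz": 0, "ax": 0, "ay": 0, "az": 0, "gripper": 0.75},
    {"dx": 0.087, "dy": 0.078, "dz": 0, "ax": 0, "ay": 0, "az": 0, "gripper": 0.75},
    {"dx": 0.087, "dy": 0.078, "dz": 0, "ax": 0, "ay": 0, "az": 0, "gripper": 0.75},
    {"dx": 0.087, "dy": 0.078, "dz": 0, "ax": 0, "ay": 0, "az": 0, "gripper": 0.75},
    {"dx": 0.087, "dy": 0.078, "dz": 0, "ax": 0, "ay": 0, "az": 0, "gripper": 0.75},
    {"dx": 0.087, "dy": 0.078, "dz": 0, "ax": 0, "ay": 0, "az": 0, "gripper": 0.75},
    {"dx": 0, "dy": 0, "dz": 0.06, "ax": 0, "ay": 0, "az": 0.064, "gripper": 0.75},
    {"dx": 0, "dy": 0, "dz": 0.06, "ax": 0, "ay": 0, "az": 0.063, "gripper": 0.75},
    {"dx": 0, "dy": 0, "dz": 0.03, "ax": 0, "ay": 0, "az": 0, "gripper": 0.75},
    {"dx": 0, "dy": 0, "dz": 0, "ax": 0, "ay": 0, "az": 0, "gripper": 0.75},
  ],
)

```text
clock: 14.52
eef_pos: [426.6, 158.5, 76.4]
tool_rot: [3.14, 0.002, 3.01]
force: [0.4, -0.6, 0.6]
width: 64.2
gripper_force: 0.0
```

Run:
```python
from h import *
delta(427.3,157.5,26,172.5)
for n in('scene',):
    d=ctrl.get_image(n); print([b[0].tolist()+b[1].tolist()+[float(b[2])] for b in blobs(d,'yellow',10)],[b[0].tolist()+b[1].tolist()+[float(b[2])] for b in blobs(d,'red',37)])
```

```text
at [426.6 158.5  76.4] [1.799e+02 1.000e-01 1.724e+02] w 64.2 gf 0.0 F [ 0.4 -0.6  0.6] t 14.5
units d [-0.002 -0.003  0.168] a [ 0.001  0.001 -0.001]
[[423.79998779296875, 154.39999389648438, 81.4, 52.7, 169.2]] [[413.0, 5.400000095367432, 58.1, 35.2, 83.9], [644.0999755859375, -18.899999618530273, 77.1, 47.1, 4.5], [667.0999755859375, 126.69999694824219, 114.6, 15.0, 4.0]]
```

Call:
step_arm(
  plan=[
    {"dx": -0.002, "dy": -0.003, "dz": 0.05, "ax": 0, "ay": 0, "az": 0, "gripper": 0.75},
    {"dx": 0, "dy": 0, "dz": 0.05, "ax": 0, "ay": 0, "az": 0, "gripper": 0.75},
    {"dx": 0, "dy": 0, "dz": 0.04, "ax": 0, "ay": 0, "az": 0, "gripper": 0.7},
    {"dx": 0, "dy": 0, "dz": 0.025, "ax": 0, "ay": 0, "az": 0, "gripper": 0.7},
    {"dx": 0, "dy": 0, "dz": 0, "ax": 0, "ay": 0, "az": 0, "gripper": 0.65},
    {"dx": 0, "dy": 0, "dz": 0, "ax": 0, "ay": 0, "az": 0, "gripper": 0.6},
  ],
)

```text
clock: 15.32
eef_pos: [427.3, 157.7, 27.1]
tool_rot: [3.139, 0.002, 3.008]
force: [-0.8, 0.7, -1.0]
width: 51.5
gripper_force: 0.2
```

Call:
step_arm(
  plan=[
    {"dx": 0, "dy": 0, "dz": 0.006, "ax": 0, "ay": 0, "az": 0, "gripper": 0.6},
    {"dx": 0, "dy": 0, "dz": 0, "ax": 0, "ay": 0, "az": 0, "gripper": 0.2},
    {"dx": 0, "dy": 0, "dz": 0, "ax": 0, "ay": 0, "az": 0, "gripper": 0.2},
    {"dx": 0, "dy": 0, "dz": 0, "ax": 0, "ay": 0, "az": 0, "gripper": 0.2},
  ],
)

```text
clock: 15.82
eef_pos: [427.4, 157.7, 25.8]
tool_rot: [3.139, 0.003, 3.008]
force: [-1.2, 0.7, 7.9]
width: 47.6
gripper_force: 60.2
```

Run:
```python
from h import *
delta(427.3,157.7,130,183.8)
delta(647,-15,130,183.8)
```

```text
at [427.4 157.7  25.8] [179.9   0.2 172.3] w 47.6 gf 60.2 F [-1.2  0.7  7.9] t 15.8
units d [-0.001  0.001 -0.347] a [ 0.001  0.002 -0.127]
at [427.4 157.7  25.8] [179.9   0.2 172.3] w 47.6 gf 60.2 F [-1.2  0.7  7.9] t 15.8
units d [-0.803 -0.472 -0.346] a [ 0.001  0.002 -0.127]
```

Call:
step_arm(
  plan=[
    {"dx": 0, "dy": 0, "dz": -0.03, "ax": 0, "ay": 0, "az": 0, "gripper": 0.2},
    {"dx": 0, "dy": 0, "dz": -0.06, "ax": 0, "ay": 0, "az": -0.043, "gripper": 0.2},
    {"dx": 0, "dy": 0, "dz": -0.09, "ax": 0, "ay": 0, "az": -0.042, "gripper": 0.2},
    {"dx": 0, "dy": 0, "dz": -0.09, "ax": 0, "ay": 0, "az": -0.042, "gripper": 0.2},
    {"dx": 0, "dy": 0, "dz": -0.08, "ax": 0, "ay": 0, "az": 0, "gripper": 0.2},
    {"dx": 0, "dy": 0, "dz": 0, "ax": 0, "ay": 0, "az": 0, "gripper": 0.2},
    {"dx": -0.077, "dy": -0.069, "dz": 0, "ax": 0, "ay": 0, "az": 0, "gripper": 0.2},
    {"dx": -0.077, "dy": -0.069, "dz": 0, "ax": 0, "ay": 0, "az": 0, "gripper": 0.2},
    {"dx": -0.077, "dy": -0.069, "dz": 0, "ax": 0, "ay": 0, "az": 0, "gripper": 0.2},
    {"dx": -0.077, "dy": -0.069, "dz": 0, "ax": 0, "ay": 0, "az": 0, "gripper": 0.2},
    {"dx": -0.077, "dy": -0.069, "dz": 0, "ax": 0, "ay": 0, "az": 0, "gripper": 0.2},
    {"dx": -0.077, "dy": -0.069, "dz": 0, "ax": 0, "ay": 0, "az": 0, "gripper": 0.2},
    {"dx": -0.077, "dy": -0.069, "dz": 0, "ax": 0, "ay": 0, "az": 0, "gripper": 0.2},
    {"dx": -0.077, "dy": -0.069, "dz": 0, "ax": 0, "ay": 0, "az": 0, "gripper": 0.2},
    {"dx": -0.077, "dy": -0.069, "dz": 0, "ax": 0, "ay": 0, "az": 0, "gripper": 0.2},
    {"dx": 0, "dy": 0, "dz": 0, "ax": 0, "ay": 0, "az": 0, "gripper": 0.2},
    {"dx": 0, "dy": 0, "dz": 0, "ax": 0, "ay": 0, "az": 0, "gripper": 0.2},
  ],
)

```text
clock: 17.95
eef_pos: [645.3, -14.5, 129.1]
tool_rot: [3.14, -0.001, -3.075]
force: [-0.5, 1.0, -1.3]
width: 47.2
gripper_force: 61.8
```

Run:
```python
from h import *
delta(647,-15,85,183.8)
for n in('scene','top'):
    d=shot(n,n+'4'); print(n,[b[0].tolist()+b[1].tolist()+[float(b[2])] for b in blobs(d,'yellow',115)])
```

```text
at [645.3 -14.5 129.1] [ 179.9   -0.  -176.2] w 47.2 gf 61.8 F [-0.5  1.  -1.3] t 17.9
units d [-0.005 -0.002  0.147] a [ 0.001 -0.     0.   ]
scene [[632.4000244140625, -14.800000190734863, 75.9, 44.5, 27.4]]
top [[622.2000122070312, -16.0, 49.4, 28.3, 85.0]]
```

Call:
step_arm(
  plan=[
    {"dx": -0.002, "dy": -0.001, "dz": 0.04, "ax": 0, "ay": 0, "az": 0, "gripper": 0.2},
    {"dx": 0, "dy": 0, "dz": 0.04, "ax": 0, "ay": 0, "az": 0, "gripper": 0.2},
    {"dx": 0, "dy": 0, "dz": 0.04, "ax": 0, "ay": 0, "az": 0, "gripper": 0.2},
    {"dx": 0, "dy": 0, "dz": 0.03, "ax": 0, "ay": 0, "az": 0, "gripper": 0.2},
    {"dx": 0, "dy": 0, "dz": 0.03, "ax": 0, "ay": 0, "az": 0, "gripper": 0.2},
    {"dx": 0, "dy": 0, "dz": 0.02, "ax": 0, "ay": 0, "az": 0, "gripper": 0.2},
    {"dx": 0, "dy": 0, "dz": 0.01, "ax": 0, "ay": 0, "az": 0, "gripper": 0.2},
    {"dx": 0, "dy": 0, "dz": 0, "ax": 0, "ay": 0, "az": 0, "gripper": 0.2},
  ],
)

```text
clock: 19.05
eef_pos: [647.3, -15.2, 67.1]
tool_rot: [3.14, 0.002, -3.076]
force: [0.6, 0.0, -1.0]
width: 47.2
gripper_force: 61.8
```

Call:
step_arm(
  plan=[
    {"dx": 0.003, "dy": 0, "dz": 0.008, "ax": 0, "ay": 0, "az": 0, "gripper": 0.2},
    {"dx": 0, "dy": 0, "dz": 0.006, "ax": 0, "ay": 0, "az": 0, "gripper": 0.2},
    {"dx": 0, "dy": 0, "dz": 0, "ax": 0, "ay": 0, "az": 0, "gripper": 0.2},
  ],
)

```text
clock: 19.42
eef_pos: [646.4, -15.3, 62.9]
tool_rot: [3.14, 0.002, -3.076]
force: [0.0, -0.3, -0.4]
width: 47.0
gripper_force: 61.8
```

Call:
step_arm(
  plan=[
    {"dx": 0, "dy": 0, "dz": 0.004, "ax": 0, "ay": 0, "az": 0, "gripper": 0.2},
    {"dx": 0, "dy": 0, "dz": 0, "ax": 0, "ay": 0, "az": 0, "gripper": 0.2},
  ],
)

```text
clock: 19.68
eef_pos: [646.6, -15.2, 62.4]
tool_rot: [3.141, 0.002, -3.076]
force: [-2.0, -0.4, 4.2]
width: 47.3
gripper_force: 62.5
```

Contact at the expected height. I release, lift, shut and press.

Call:
step_arm(
  plan=[
    {"dx": 0, "dy": 0, "dz": -0.001, "ax": 0, "ay": 0, "az": 0, "gripper": 0.7},
    {"dx": 0, "dy": 0, "dz": 0, "ax": 0, "ay": 0, "az": 0, "gripper": 0.7},
    {"dx": 0, "dy": 0, "dz": 0, "ax": 0, "ay": 0, "az": 0, "gripper": 0.7},
    {"dx": 0, "dy": 0, "dz": -0.04, "ax": 0, "ay": 0, "az": 0, "gripper": 0.7},
    {"dx": 0, "dy": 0, "dz": -0.06, "ax": 0, "ay": 0, "az": 0, "gripper": 0.7},
    {"dx": 0, "dy": 0, "dz": -0.06, "ax": 0, "ay": 0, "az": 0, "gripper": 0.7},
    {"dx": 0, "dy": 0, "dz": 0, "ax": 0, "ay": 0, "az": 0, "gripper": 0},
    {"dx": 0, "dy": 0, "dz": 0, "ax": 0, "ay": 0, "az": 0, "gripper": 0},
    {"dx": 0, "dy": 0, "dz": 0, "ax": 0, "ay": 0, "az": 0, "gripper": 0},
    {"dx": 0, "dy": 0, "dz": 0, "ax": 0, "ay": 0, "az": 0, "gripper": 0},
    {"dx": 0, "dy": 0, "dz": 0.05, "ax": 0, "ay": 0, "az": 0, "gripper": 0},
    {"dx": 0, "dy": 0, "dz": 0.05, "ax": 0, "ay": 0, "az": 0, "gripper": 0},
    {"dx": 0, "dy": 0, "dz": 0, "ax": 0, "ay": 0, "az": 0, "gripper": 0},
  ],
)

```text
clock: 21.3
eef_pos: [644.9, -15.5, 77.7]
tool_rot: [3.14, -0.002, -3.076]
force: [0.7, 0.6, -1.0]
width: 0.2
gripper_force: 0.0
```

Run:
```python
from h import *
delta(647,-15,70,183.8)
for n in('scene','top'):
    d=shot(n,n+'5'); print(n,[b[0].tolist()+b[1].tolist()+[float(b[2])] for b in blobs(d,'yellow',47)])
    print('blue',[b[0].tolist()+b[1].tolist()+[float(b[2])] for b in blobs(d,'blue',8)])
```

```text
at [644.9 -15.5  77.7] [ 1.799e+02 -1.000e-01 -1.762e+02] w 0.2 gf 0.0 F [ 0.7  0.6 -1. ] t 21.3
units d [-0.007  0.001  0.026] a [ 0.001 -0.001 -0.   ]
scene [[638.2999877929688, -22.899999618530273, 79.6, 47.8, 170.5]]
blue [[433.29998779296875, -218.5, 76.3, 46.7, 177.0]]
top [[623.2999877929688, -16.0, 50.9, 27.8, 86.6]]
blue []
```

Call:
step_arm(
  plan=[
    {"dx": -0.006, "dy": 0, "dz": 0.015, "ax": 0, "ay": 0, "az": 0, "gripper": 0},
    {"dx": 0, "dy": 0, "dz": 0.012, "ax": 0, "ay": 0, "az": 0, "gripper": 0},
    {"dx": 0, "dy": 0, "dz": 0.003, "ax": 0, "ay": 0, "az": 0, "gripper": 0},
    {"dx": 0, "dy": 0, "dz": 0, "ax": 0, "ay": 0, "az": 0, "gripper": 0},
  ],
)

```text
clock: 21.9
eef_pos: [648.2, -15.2, 71.0]
tool_rot: [3.14, 0.002, -3.076]
force: [0.4, -0.4, -0.2]
width: -0.1
gripper_force: 0.0
```

Call:
step_arm(
  plan=[
    {"dx": 0.003, "dy": 0, "dz": 0.006, "ax": 0, "ay": 0, "az": 0, "gripper": 0},
    {"dx": 0, "dy": 0, "dz": 0.008, "ax": 0, "ay": 0, "az": 0, "gripper": 0},
    {"dx": 0, "dy": 0, "dz": 0, "ax": 0, "ay": 0, "az": 0, "gripper": 0},
  ],
)

```text
clock: 22.28
eef_pos: [647.3, -15.1, 68.6]
tool_rot: [3.141, 0.002, -3.076]
force: [-3.7, -1.5, 11.8]
width: -0.0
gripper_force: 5.9
```

Call:
step_arm(
  plan=[
    {"dx": 0, "dy": 0, "dz": 0.005, "ax": 0, "ay": 0, "az": 0, "gripper": 0},
    {"dx": 0, "dy": 0, "dz": 0, "ax": 0, "ay": 0, "az": 0, "gripper": 0},
    {"dx": 0, "dy": 0, "dz": 0, "ax": 0, "ay": 0, "az": 0, "gripper": 0},
  ],
)

```text
clock: 22.65
eef_pos: [647.4, -15.1, 68.5]
tool_rot: [-3.141, 0.003, -3.076]
force: [-7.0, -1.9, 21.2]
width: -0.2
gripper_force: 10.4
```

Run:
```python
from h import *
delta(435,-217,130,177.8)
```

```text
at [647.4 -15.1  68.5] [-1.800e+02  1.000e-01 -1.762e+02] w -0.2 gf 10.4 F [-7.  -1.9 21.2] t 22.6
units d [ 0.75  -0.625 -0.207] a [-0.     0.002  0.066]
```

Call:
step_arm(
  plan=[
    {"dx": 0, "dy": 0, "dz": -0.06, "ax": 0, "ay": 0, "az": 0, "gripper": 0},
    {"dx": 0, "dy": 0, "dz": -0.08, "ax": 0, "ay": 0, "az": 0, "gripper": 0},
    {"dx": 0, "dy": 0, "dz": -0.06, "ax": 0, "ay": 0, "az": 0, "gripper": 0.75},
    {"dx": 0.083, "dy": -0.069, "dz": 0, "ax": 0, "ay": 0, "az": 0, "gripper": 0.75},
    {"dx": 0.083, "dy": -0.069, "dz": 0, "ax": 0, "ay": 0, "az": 0, "gripper": 0.75},
    {"dx": 0.083, "dy": -0.069, "dz": 0, "ax": 0, "ay": 0, "az": 0, "gripper": 0.75},
    {"dx": 0.083, "dy": -0.07, "dz": 0, "ax": 0, "ay": 0, "az": 0, "gripper": 0.75},
    {"dx": 0.083, "dy": -0.07, "dz": 0, "ax": 0, "ay": 0, "az": 0, "gripper": 0.75},
    {"dx": 0.083, "dy": -0.07, "dz": 0, "ax": 0, "ay": 0, "az": 0, "gripper": 0.75},
    {"dx": 0.083, "dy": -0.07, "dz": 0, "ax": 0, "ay": 0, "az": 0, "gripper": 0.75},
    {"dx": 0.083, "dy": -0.069, "dz": 0, "ax": 0, "ay": 0, "az": 0, "gripper": 0.75},
    {"dx": 0.083, "dy": -0.069, "dz": 0, "ax": 0, "ay": 0, "az": 0, "gripper": 0.75},
    {"dx": 0, "dy": 0, "dz": 0.06, "ax": 0, "ay": 0, "az": 0.066, "gripper": 0.75},
    {"dx": 0, "dy": 0, "dz": 0.06, "ax": 0, "ay": 0, "az": 0, "gripper": 0.75},
    {"dx": 0, "dy": 0, "dz": 0.03, "ax": 0, "ay": 0, "az": 0, "gripper": 0.75},
    {"dx": 0, "dy": 0, "dz": 0, "ax": 0, "ay": 0, "az": 0, "gripper": 0.75},
  ],
)

```text
clock: 24.65
eef_pos: [436.1, -216.8, 79.7]
tool_rot: [3.14, 0.001, 3.104]
force: [-0.5, -0.1, 0.7]
width: 63.7
gripper_force: 0.0
```

Run:
```python
from h import *
delta(435,-217.3,26,177.6)
for n in('scene','top'):
    d=shot(n,n+'6'); print(n,[b[0].tolist()+b[1].tolist()+[float(b[2])] for b in blobs(d,'yellow',47)],'blue',[b[0].tolist()+b[1].tolist()+[float(b[2])] for b in blobs(d,'blue',8)])
```

```text
at [ 436.1 -216.8   79.7] [1.799e+02 1.000e-01 1.779e+02] w 63.7 gf 0.0 F [-0.5 -0.1  0.7] t 24.6
units d [ 0.004 -0.002  0.179] a [0.001 0.001 0.003]
scene [] blue [[427.0, -218.5, 66.5, 49.0, 172.7]]
top [[650.0999755859375, -15.600000381469727, 80.6, 49.0, 4.6]] blue [[410.1000061035156, -207.8000030517578, 42.8, 24.3, 67.7]]
```

Call:
step_arm(
  plan=[
    {"dx": 0.002, "dy": -0.002, "dz": 0.05, "ax": 0, "ay": 0, "az": 0, "gripper": 0.75},
    {"dx": 0, "dy": 0, "dz": 0.05, "ax": 0, "ay": 0, "az": 0, "gripper": 0.75},
    {"dx": 0, "dy": 0, "dz": 0.05, "ax": 0, "ay": 0, "az": 0, "gripper": 0.7},
    {"dx": 0, "dy": 0, "dz": 0.025, "ax": 0, "ay": 0, "az": 0, "gripper": 0.7},
    {"dx": 0, "dy": 0, "dz": 0, "ax": 0, "ay": 0, "az": 0, "gripper": 0.65},
    {"dx": 0, "dy": 0, "dz": 0, "ax": 0, "ay": 0, "az": 0, "gripper": 0.6},
  ],
)

```text
clock: 25.5
eef_pos: [435.7, -217.5, 27.4]
tool_rot: [3.14, 0.002, 3.104]
force: [0.5, 1.0, 0.3]
width: 51.2
gripper_force: 0.0
```

Call:
step_arm(
  plan=[
    {"dx": 0, "dy": 0, "dz": 0.006, "ax": 0, "ay": 0, "az": 0, "gripper": 0.6},
    {"dx": 0, "dy": 0, "dz": 0, "ax": 0, "ay": 0, "az": 0, "gripper": 0.2},
    {"dx": 0, "dy": 0, "dz": 0, "ax": 0, "ay": 0, "az": 0, "gripper": 0.2},
    {"dx": 0, "dy": 0, "dz": 0, "ax": 0, "ay": 0, "az": 0, "gripper": 0.2},
  ],
)

```text
clock: 26.0
eef_pos: [438.1, -217.3, 30.1]
tool_rot: [-3.14, 0.009, 3.105]
force: [-5.7, 3.1, 46.7]
width: 17.2
gripper_force: 23.7
```

Run:
```python
from h import *
delta(646.5,-15,130,183.8)
s=ctrl.read_state()['eef_pos']; a=np.radians(183.8); d=(np.array([646.5,-15])-s[:2])/300
print(d@[np.cos(a),np.sin(a)], d@[np.sin(a),-np.cos(a)])
```

```text
at [ 438.1 -217.3   30.1] [-179.9    0.5  177.9] w 17.2 gf 23.7 F [-5.7  3.1 46.7] t 26.0
units d [-0.672  0.698 -0.329] a [-0.002  0.005 -0.065]
-0.7377840231130712 0.6266712398241319
```

The fingers rode up onto the thin blue plate, so the tips were too high. I back off, reopen and look.

Call:
step_arm(
  plan=[
    {"dx": 0, "dy": 0, "dz": -0.02, "ax": 0, "ay": 0, "az": 0, "gripper": 0.2},
    {"dx": 0, "dy": 0, "dz": -0.06, "ax": 0, "ay": 0, "az": 0, "gripper": 0.2},
    {"dx": 0, "dy": 0, "dz": -0.1, "ax": 0, "ay": 0, "az": 0, "gripper": 0.75},
    {"dx": 0, "dy": 0.1, "dz": -0.1, "ax": 0, "ay": 0, "az": 0, "gripper": 0.75},
    {"dx": 0, "dy": 0.1, "dz": 0, "ax": 0, "ay": 0, "az": 0, "gripper": 0.75},
    {"dx": 0, "dy": 0.1, "dz": 0, "ax": 0, "ay": 0, "az": 0, "gripper": 0.75},
    {"dx": 0, "dy": 0, "dz": 0, "ax": 0, "ay": 0, "az": 0, "gripper": 0.75},
  ],
)

```text
clock: 26.88
eef_pos: [439.1, -125.5, 110.1]
tool_rot: [3.139, 0.003, 3.108]
force: [0.3, -1.3, 0.6]
width: 64.3
gripper_force: 0.0
```

Run:
```python
from h import *
for n in('scene','top'):
    d=shot(n,n+'7'); print(n,[b[0].tolist()+b[1].tolist()+[float(b[2])] for b in blobs(d,'yellow',47)],'blue',[b[0].tolist()+b[1].tolist()+[float(b[2])] for b in blobs(d,'blue',8)],'tag',[b[0].tolist() for b in blobs(d,'green',6)])
delta(435,-217.3,26,177.6)
```

```text
scene [[642.5999755859375, -19.100000381469727, 80.8, 53.4, 6.6]] blue [[433.3999938964844, -215.5, 76.0, 46.4, 179.2]] tag [[472.70001220703125, -347.1000061035156]]
top [[649.7999877929688, -15.399999618530273, 80.8, 49.1, 4.1]] blue [] tag [[475.70001220703125, -345.20001220703125]]
at [ 438.6 -128.2  109.6] [1.800e+02 1.000e-01 1.778e+02] w 63.6 gf 0.0 F [ 0.2 -0.3 -0.3] t 27.0
units d [ 0.001 -0.297  0.278] a [0.    0.001 0.003]
```

Call:
step_arm(
  plan=[
    {"dx": 0, "dy": 0, "dz": 0, "ax": 0, "ay": 0, "az": -0.023, "gripper": 0.75},
    {"dx": 0.004, "dy": -0.095, "dz": 0.03, "ax": 0, "ay": 0, "az": 0, "gripper": 0.75},
    {"dx": 0.004, "dy": -0.096, "dz": 0.05, "ax": 0, "ay": 0, "az": 0, "gripper": 0.75},
    {"dx": 0.004, "dy": -0.096, "dz": 0.05, "ax": 0, "ay": 0, "az": 0, "gripper": 0.75},
    {"dx": 0, "dy": 0, "dz": 0.05, "ax": 0, "ay": 0, "az": 0, "gripper": 0.7},
    {"dx": 0, "dy": 0, "dz": 0.05, "ax": 0, "ay": 0, "az": 0, "gripper": 0.7},
    {"dx": 0, "dy": 0, "dz": 0, "ax": 0, "ay": 0, "az": 0, "gripper": 0.7},
  ],
)

```text
clock: 27.85
eef_pos: [434.1, -214.4, 39.5]
tool_rot: [3.14, -0.0, 3.139]
force: [-0.7, -0.1, 0.3]
width: 60.0
gripper_force: 0.0
```

Run:
```python
from h import *
delta(435,-214.3,22,179.9)
```

```text
at [ 434.1 -214.4   39.5] [179.9  -0.  179.9] w 60.0 gf 0.0 F [-0.7 -0.1  0.3] t 27.9
units d [-0.003  0.     0.058] a [ 0.001 -0.    -0.   ]
```

Call:
step_arm(
  plan=[
    {"dx": 0, "dy": 0, "dz": 0.03, "ax": 0, "ay": 0, "az": 0, "gripper": 0.7},
    {"dx": 0, "dy": 0, "dz": 0.02, "ax": 0, "ay": 0, "az": 0, "gripper": 0.7},
    {"dx": 0, "dy": 0, "dz": 0.006, "ax": 0, "ay": 0, "az": 0, "gripper": 0.63},
    {"dx": 0, "dy": 0, "dz": 0, "ax": 0, "ay": 0, "az": 0, "gripper": 0.63},
    {"dx": 0, "dy": 0, "dz": 0, "ax": 0, "ay": 0, "az": 0, "gripper": 0.63},
  ],
)

```text
clock: 28.48
eef_pos: [435.3, -213.7, 23.8]
tool_rot: [3.14, 0.002, 3.14]
force: [-0.5, -0.7, 0.0]
width: 53.7
gripper_force: 0.0
```

Call:
step_arm(
  plan=[
    {"dx": 0, "dy": 0, "dz": 0.006, "ax": 0, "ay": 0, "az": 0, "gripper": 0.63},
    {"dx": 0, "dy": 0, "dz": 0, "ax": 0, "ay": 0, "az": 0, "gripper": 0.63},
  ],
)

```text
clock: 28.72
eef_pos: [435.1, -213.7, 21.8]
tool_rot: [3.14, 0.002, 3.14]
force: [0.8, -0.4, -0.4]
width: 53.8
gripper_force: 0.0
```

Call:
step_arm(
  plan=[
    {"dx": 0, "dy": 0, "dz": 0.006, "ax": 0, "ay": 0, "az": 0, "gripper": 0.63},
    {"dx": 0, "dy": 0, "dz": 0, "ax": 0, "ay": 0, "az": 0, "gripper": 0.63},
  ],
)

```text
clock: 28.98
eef_pos: [435.0, -213.7, 19.9]
tool_rot: [3.14, 0.002, 3.14]
force: [0.5, -0.5, 0.4]
width: 54.1
gripper_force: 0.0
```

Call:
step_arm(
  plan=[
    {"dx": 0, "dy": 0, "dz": 0, "ax": 0, "ay": 0, "az": 0, "gripper": 0.5},
    {"dx": 0, "dy": 0, "dz": 0, "ax": 0, "ay": 0, "az": 0, "gripper": 0.4},
    {"dx": 0, "dy": 0, "dz": 0, "ax": 0, "ay": 0, "az": 0, "gripper": 0.3},
  ],
)

```text
clock: 29.35
eef_pos: [435.1, -213.6, 20.4]
tool_rot: [3.141, 0.002, 3.14]
force: [-1.0, 0.2, 5.4]
width: 48.0
gripper_force: 61.8
```

Run:
```python
from h import *
delta(646.5,-15,130,183.8)
s=ctrl.read_state()['eef_pos']; a=np.radians(183.8); d=(np.array([646.5,-15])-s[:2])/300
print(d@[np.cos(a),np.sin(a)], d@[np.sin(a),-np.cos(a)])
```

```text
at [ 435.1 -213.6   20.4] [1.799e+02 1.000e-01 1.799e+02] w 48.0 gf 61.8 F [-1.   0.2  5.4] t 29.4
units d [-0.704  0.663 -0.363] a [ 0.001  0.001 -0.043]
-0.7470694885370344 0.6137539679439663
```

Call:
step_arm(
  plan=[
    {"dx": 0, "dy": 0, "dz": -0.03, "ax": 0, "ay": 0, "az": 0, "gripper": 0.2},
    {"dx": 0, "dy": 0, "dz": -0.06, "ax": 0, "ay": 0, "az": -0.043, "gripper": 0.2},
    {"dx": 0, "dy": 0, "dz": -0.09, "ax": 0, "ay": 0, "az": 0, "gripper": 0.2},
    {"dx": 0, "dy": 0, "dz": -0.09, "ax": 0, "ay": 0, "az": 0, "gripper": 0.2},
    {"dx": 0, "dy": 0, "dz": -0.09, "ax": 0, "ay": 0, "az": 0, "gripper": 0.2},
    {"dx": 0, "dy": 0, "dz": 0, "ax": 0, "ay": 0, "az": 0, "gripper": 0.2},
    {"dx": -0.083, "dy": 0.068, "dz": 0, "ax": 0, "ay": 0, "az": 0, "gripper": 0.2},
    {"dx": -0.083, "dy": 0.068, "dz": 0, "ax": 0, "ay": 0, "az": 0, "gripper": 0.2},
    {"dx": -0.083, "dy": 0.068, "dz": 0, "ax": 0, "ay": 0, "az": 0, "gripper": 0.2},
    {"dx": -0.083, "dy": 0.068, "dz": 0, "ax": 0, "ay": 0, "az": 0, "gripper": 0.2},
    {"dx": -0.083, "dy": 0.068, "dz": 0, "ax": 0, "ay": 0, "az": 0, "gripper": 0.2},
    {"dx": -0.083, "dy": 0.068, "dz": 0, "ax": 0, "ay": 0, "az": 0, "gripper": 0.2},
    {"dx": -0.083, "dy": 0.068, "dz": 0, "ax": 0, "ay": 0, "az": 0, "gripper": 0.2},
    {"dx": -0.083, "dy": 0.068, "dz": 0, "ax": 0, "ay": 0, "az": 0, "gripper": 0.2},
    {"dx": -0.083, "dy": 0.068, "dz": 0, "ax": 0, "ay": 0, "az": 0, "gripper": 0.2},
    {"dx": 0, "dy": 0, "dz": 0, "ax": 0, "ay": 0, "az": 0, "gripper": 0.2},
    {"dx": 0, "dy": 0, "dz": 0, "ax": 0, "ay": 0, "az": 0, "gripper": 0.2},
  ],
)

```text
clock: 31.48
eef_pos: [645.3, -16.6, 127.5]
tool_rot: [3.141, -0.001, -3.076]
force: [0.1, -0.3, -1.2]
width: 48.1
gripper_force: 62.2
```

Run:
```python
from h import *
delta(647,-15,85,183.8)
z=ctrl.read_state()['eef_pos'][2]-12.4
for n in('scene','top'):
    d=shot(n,n+'8'); print(n,[b[0].tolist()+b[1].tolist()+[float(b[2])] for b in blobs(d,'blue',z)],[b[0].tolist()+b[1].tolist()+[float(b[2])] for b in blobs(d,'yellow',47)])
```

```text
at [645.3 -16.6 127.5] [ 180.    -0.  -176.2] w 48.1 gf 62.2 F [ 0.1 -0.3 -1.2] t 31.5
units d [-0.006  0.005  0.142] a [ 0.    -0.001 -0.   ]
scene [[631.7999877929688, -16.5, 59.9, 38.1, 33.7]] [[639.9000244140625, -22.0, 79.5, 48.5, 175.4]]
top [[621.2999877929688, -18.299999237060547, 50.0, 26.5, 81.8]] []
```

Call:
step_arm(
  plan=[
    {"dx": 0, "dy": 0.005, "dz": 0.04, "ax": 0, "ay": 0, "az": 0, "gripper": 0.2},
    {"dx": 0, "dy": 0, "dz": 0.04, "ax": 0, "ay": 0, "az": 0, "gripper": 0.2},
    {"dx": 0, "dy": 0, "dz": 0.04, "ax": 0, "ay": 0, "az": 0, "gripper": 0.2},
    {"dx": 0, "dy": 0, "dz": 0.03, "ax": 0, "ay": 0, "az": 0, "gripper": 0.2},
    {"dx": 0, "dy": 0, "dz": 0.02, "ax": 0, "ay": 0, "az": 0, "gripper": 0.2},
    {"dx": 0, "dy": 0, "dz": 0.01, "ax": 0, "ay": 0, "az": 0, "gripper": 0.2},
    {"dx": 0, "dy": 0, "dz": 0, "ax": 0, "ay": 0, "az": 0, "gripper": 0.2},
  ],
)

```text
clock: 32.45
eef_pos: [646.6, -14.3, 74.6]
tool_rot: [3.14, 0.002, -3.076]
force: [-0.2, -1.2, -0.5]
width: 47.9
gripper_force: 62.2
```

Call:
step_arm(
  plan=[
    {"dx": 0, "dy": -0.002, "dz": 0.012, "ax": 0, "ay": 0, "az": 0, "gripper": 0.2},
    {"dx": 0, "dy": 0, "dz": 0.008, "ax": 0, "ay": 0, "az": 0, "gripper": 0.2},
    {"dx": 0, "dy": 0, "dz": 0.003, "ax": 0, "ay": 0, "az": 0, "gripper": 0.2},
    {"dx": 0, "dy": 0, "dz": 0, "ax": 0, "ay": 0, "az": 0, "gripper": 0.2},
  ],
)

```text
clock: 32.95
eef_pos: [646.5, -14.9, 67.7]
tool_rot: [3.14, 0.002, -3.076]
force: [0.3, -0.9, -1.2]
width: 48.0
gripper_force: 62.2
```

Call:
step_arm(
  plan=[
    {"dx": 0, "dy": 0, "dz": 0.003, "ax": 0, "ay": 0, "az": 0, "gripper": 0.2},
    {"dx": 0, "dy": 0, "dz": 0, "ax": 0, "ay": 0, "az": 0, "gripper": 0.2},
  ],
)

```text
clock: 33.2
eef_pos: [646.7, -14.9, 67.0]
tool_rot: [3.14, 0.002, -3.076]
force: [0.8, 0.3, 0.6]
width: 48.1
gripper_force: 62.2
```

Call:
step_arm(
  plan=[
    {"dx": 0, "dy": 0, "dz": 0, "ax": 0, "ay": 0, "az": 0, "gripper": 0.7},
    {"dx": 0, "dy": 0, "dz": 0, "ax": 0, "ay": 0, "az": 0, "gripper": 0.7},
    {"dx": 0, "dy": 0, "dz": 0, "ax": 0, "ay": 0, "az": 0, "gripper": 0.7},
    {"dx": 0, "dy": 0, "dz": -0.04, "ax": 0, "ay": 0, "az": 0, "gripper": 0.7},
    {"dx": 0, "dy": 0, "dz": -0.06, "ax": 0, "ay": 0, "az": 0, "gripper": 0.7},
    {"dx": 0, "dy": 0, "dz": -0.06, "ax": 0, "ay": 0, "az": 0, "gripper": 0.7},
    {"dx": 0, "dy": 0, "dz": 0, "ax": 0, "ay": 0, "az": 0, "gripper": 0},
    {"dx": 0, "dy": 0, "dz": 0, "ax": 0, "ay": 0, "az": 0, "gripper": 0},
    {"dx": 0, "dy": 0, "dz": 0, "ax": 0, "ay": 0, "az": 0, "gripper": 0},
    {"dx": 0, "dy": 0, "dz": 0, "ax": 0, "ay": 0, "az": 0, "gripper": 0},
    {"dx": 0, "dy": 0, "dz": 0.05, "ax": 0, "ay": 0, "az": 0, "gripper": 0},
    {"dx": 0, "dy": 0, "dz": 0.05, "ax": 0, "ay": 0, "az": 0, "gripper": 0},
    {"dx": 0, "dy": 0, "dz": 0.01, "ax": 0, "ay": 0, "az": 0, "gripper": 0},
    {"dx": 0, "dy": 0, "dz": 0, "ax": 0, "ay": 0, "az": 0, "gripper": 0},
  ],
)

```text
clock: 34.95
eef_pos: [646.2, -14.8, 81.2]
tool_rot: [3.14, 0.001, -3.076]
force: [0.2, -0.8, 0.9]
width: 0.3
gripper_force: 0.0
```

Call:
step_arm(
  plan=[
    {"dx": 0, "dy": 0, "dz": 0.009, "ax": 0, "ay": 0, "az": 0, "gripper": 0},
    {"dx": 0, "dy": 0, "dz": 0.009, "ax": 0, "ay": 0, "az": 0, "gripper": 0},
    {"dx": 0, "dy": 0, "dz": 0, "ax": 0, "ay": 0, "az": 0, "gripper": 0},
  ],
)

```text
clock: 35.33
eef_pos: [646.7, -14.9, 76.7]
tool_rot: [3.14, 0.002, -3.076]
force: [0.4, -0.4, 1.2]
width: 0.0
gripper_force: 0.6
```

Call:
step_arm(
  plan=[
    {"dx": 0, "dy": 0, "dz": 0.006, "ax": 0, "ay": 0, "az": 0, "gripper": 0},
    {"dx": 0, "dy": 0, "dz": 0.004, "ax": 0, "ay": 0, "az": 0, "gripper": 0},
    {"dx": 0, "dy": 0, "dz": 0, "ax": 0, "ay": 0, "az": 0, "gripper": 0},
    {"dx": 0, "dy": 0, "dz": 0, "ax": 0, "ay": 0, "az": 0, "gripper": 0},
  ],
)

```text
clock: 35.83
eef_pos: [646.8, -14.8, 76.5]
tool_rot: [-3.141, 0.003, -3.076]
force: [-5.7, -1.9, 20.0]
width: 0.0
gripper_force: 9.8
```

Run:
```python
from h import *
delta(653.5,-144.5,100,183.8)
```

```text
at [646.8 -14.8  76.5] [-180.     0.2 -176.2] w 0.0 gf 9.8 F [-5.7 -1.9 20. ] t 35.8
units d [ 0.006 -0.433 -0.078] a [-0.     0.002 -0.001]
```

Call:
step_arm(
  plan=[
    {"dx": 0, "dy": 0, "dz": -0.06, "ax": 0, "ay": 0, "az": 0, "gripper": 0},
    {"dx": 0, "dy": 0, "dz": -0.06, "ax": 0, "ay": 0, "az": 0, "gripper": 0},
    {"dx": 0, "dy": 0, "dz": -0.03, "ax": 0, "ay": 0, "az": 0, "gripper": 0.6},
    {"dx": 0.001, "dy": -0.087, "dz": 0, "ax": 0, "ay": 0, "az": 0, "gripper": 0.6},
    {"dx": 0, "dy": -0.087, "dz": 0, "ax": 0, "ay": 0, "az": 0, "gripper": 0.6},
    {"dx": 0, "dy": -0.087, "dz": 0, "ax": 0, "ay": 0, "az": 0, "gripper": 0.6},
    {"dx": 0, "dy": -0.087, "dz": 0, "ax": 0, "ay": 0, "az": 0, "gripper": 0.6},
    {"dx": 0, "dy": -0.087, "dz": 0, "ax": 0, "ay": 0, "az": 0, "gripper": 0.6},
    {"dx": 0, "dy": 0, "dz": 0, "ax": 0, "ay": 0, "az": 0, "gripper": 0.6},
    {"dx": 0, "dy": 0, "dz": 0, "ax": 0, "ay": 0, "az": 0, "gripper": 0.6},
  ],
)

```text
clock: 37.08
eef_pos: [654.6, -143.8, 118.4]
tool_rot: [3.139, 0.002, -3.075]
force: [0.7, 0.8, -0.3]
width: 51.1
gripper_force: 0.0
```

Run:
```python
from h import *
delta(654.8,-144.5,66,183.8)
d=shot('top','top9'); print([b[0].tolist()+b[1].tolist()+[float(b[2])] for b in blobs(d,'blue',55)])
a=shot('scene','scene9')['color'][120:240,240:350]
b=d['color'][120:190,180:330]
im=np.zeros((600,800,3),np.uint8); im[:480,:440]=cv2.resize(a,(440,480),interpolation=cv2.INTER_CUBIC); im[:168,440:]=cv2.resize(b,(360,168),interpolation=cv2.INTER_CUBIC)
cv2.imwrite('pics/s9.png',im[:480,:,::-1])
```

```text
at [ 654.6 -143.8  118.4] [ 1.798e+02  1.000e-01 -1.762e+02] w 51.1 gf 0.0 F [ 0.7  0.8 -0.3] t 37.1
units d [-0.    -0.003  0.175] a [0.002 0.001 0.   ]
[[648.7000122070312, -15.199999809265137, 79.6, 48.0, 3.3]]
```

View pics/s9.png

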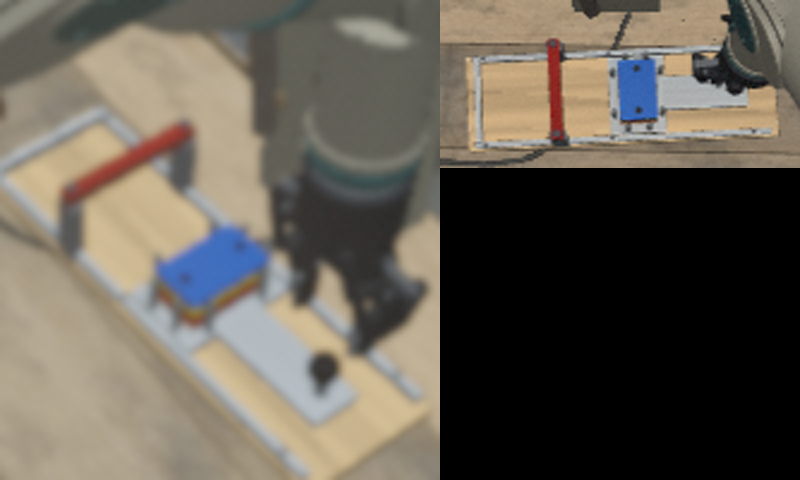

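The pack (red, yellow, blue) lies square between the pins (picture 212,270), and the gripper hangs above the knob (322,368). I descend and take the knob.

Call:
step_arm(
  plan=[
    {"dx": 0, "dy": -0.002, "dz": 0.05, "ax": 0.002, "ay": 0.001, "az": 0, "gripper": 0.6},
    {"dx": 0, "dy": 0, "dz": 0.05, "ax": 0, "ay": 0, "az": 0, "gripper": 0.6},
    {"dx": 0, "dy": 0, "dz": 0.04, "ax": 0, "ay": 0, "az": 0, "gripper": 0.6},
    {"dx": 0, "dy": 0, "dz": 0.03, "ax": 0, "ay": 0, "az": 0, "gripper": 0.6},
    {"dx": 0, "dy": 0, "dz": 0, "ax": 0, "ay": 0, "az": 0, "gripper": 0.6},
    {"dx": 0, "dy": 0, "dz": 0, "ax": 0, "ay": 0, "az": 0, "gripper": 0.45},
    {"dx": 0, "dy": 0, "dz": 0, "ax": 0, "ay": 0, "az": 0, "gripper": 0.37},
  ],
)

```text
clock: 38.05
eef_pos: [655.2, -145.9, 67.9]
tool_rot: [-3.139, 0.001, -3.076]
force: [-0.4, 0.8, 0.0]
width: 31.7
gripper_force: 0.0
```

Call:
step_arm(
  plan=[
    {"dx": 0, "dy": 0, "dz": 0, "ax": 0, "ay": 0, "az": 0, "gripper": 0.2},
    {"dx": 0, "dy": 0, "dz": 0, "ax": 0, "ay": 0, "az": 0, "gripper": 0.1},
    {"dx": 0, "dy": 0, "dz": 0, "ax": 0, "ay": 0, "az": 0, "gripper": 0.1},
  ],
)

```text
clock: 38.42
eef_pos: [655.2, -145.5, 68.2]
tool_rot: [-3.14, 0.001, -3.076]
force: [-1.8, 0.3, 6.2]
width: 22.9
gripper_force: 59.0
```

Call:
step_arm(
  plan=[
    {"dx": 0, "dy": 0.015, "dz": 0, "ax": 0, "ay": 0, "az": 0, "gripper": 0.1},
    {"dx": 0, "dy": 0.03, "dz": 0, "ax": 0, "ay": 0, "az": 0, "gripper": 0.1},
    {"dx": 0, "dy": 0.035, "dz": 0, "ax": 0, "ay": 0, "az": 0, "gripper": 0.1},
    {"dx": 0, "dy": 0.035, "dz": 0, "ax": 0, "ay": 0, "az": 0, "gripper": 0.1},
    {"dx": 0, "dy": 0.035, "dz": 0, "ax": 0, "ay": 0, "az": 0, "gripper": 0.1},
    {"dx": 0, "dy": 0.035, "dz": 0, "ax": 0, "ay": 0, "az": 0, "gripper": 0.1},
    {"dx": 0, "dy": 0.035, "dz": 0, "ax": 0, "ay": 0, "az": 0, "gripper": 0.1},
    {"dx": 0, "dy": 0.035, "dz": 0, "ax": 0, "ay": 0, "az": 0, "gripper": 0.1},
    {"dx": 0, "dy": 0, "dz": 0, "ax": 0, "ay": 0, "az": 0, "gripper": 0.1},
  ],
)

```text
clock: 39.55
eef_pos: [650.2, -68.7, 68.2]
tool_rot: [-3.14, 0.001, -3.075]
force: [-1.1, 1.2, 6.4]
width: 22.8
gripper_force: 59.2
```

Run:
```python
from h import *
delta(655-13.3,-145.5+199.6,68,183.8)
```

```text
at [650.2 -68.7  68.2] [-1.799e+02  1.000e-01 -1.762e+02] w 22.8 gf 59.2 F [-1.1  1.2  6.4] t 39.5
units d [ 0.001  0.41  -0.   ] a [-0.001  0.001  0.   ]
```

Call:
step_arm(
  plan=[
    {"dx": 0, "dy": 0.02, "dz": 0, "ax": 0, "ay": 0, "az": 0, "gripper": 0.1},
    {"dx": 0, "dy": 0.035, "dz": 0, "ax": 0, "ay": 0, "az": 0, "gripper": 0.1},
    {"dx": 0, "dy": 0.035, "dz": 0, "ax": 0, "ay": 0, "az": 0, "gripper": 0.1},
    {"dx": 0, "dy": 0.035, "dz": 0, "ax": 0, "ay": 0, "az": 0, "gripper": 0.1},
    {"dx": 0, "dy": 0.035, "dz": 0, "ax": 0, "ay": 0, "az": 0, "gripper": 0.1},
    {"dx": 0, "dy": 0.035, "dz": 0, "ax": 0, "ay": 0, "az": 0, "gripper": 0.1},
    {"dx": 0, "dy": 0.035, "dz": 0, "ax": 0, "ay": 0, "az": 0, "gripper": 0.1},
    {"dx": 0, "dy": 0.035, "dz": 0, "ax": 0, "ay": 0, "az": 0, "gripper": 0.1},
    {"dx": 0, "dy": 0.035, "dz": 0, "ax": 0, "ay": 0, "az": 0, "gripper": 0.1},
    {"dx": 0, "dy": 0.035, "dz": 0, "ax": 0, "ay": 0, "az": 0, "gripper": 0.1},
    {"dx": 0, "dy": 0.025, "dz": 0, "ax": 0, "ay": 0, "az": 0, "gripper": 0.1},
    {"dx": 0, "dy": 0.01, "dz": 0, "ax": 0, "ay": 0, "az": 0, "gripper": 0.1},
    {"dx": 0, "dy": 0, "dz": 0, "ax": 0, "ay": 0, "az": 0, "gripper": 0.1},
  ],
)

```text
clock: 41.18
eef_pos: [644.3, 22.2, 68.0]
tool_rot: [-3.112, -0.001, -3.086]
force: [-1.6, -29.4, 16.0]
width: 22.7
gripper_force: 61.4
```

Run:
```python
from h import *
delta(655-13.3,-145.5+199.6,68,183.8)
```

```text
at [644.3  22.2  68. ] [-1.783e+02 -1.000e-01 -1.768e+02] w 22.7 gf 61.4 F [ -1.6 -29.4  16. ] t 41.2
units d [ 0.003  0.107 -0.003] a [-0.019 -0.001 -0.007]
```

Call:
step_arm(
  plan=[
    {"dx": 0, "dy": -0.03, "dz": 0, "ax": 0, "ay": 0, "az": 0, "gripper": 0.1},
    {"dx": 0, "dy": 0, "dz": 0, "ax": 0, "ay": 0, "az": 0, "gripper": 0.1},
  ],
)

```text
clock: 41.42
eef_pos: [644.3, 21.8, 68.1]
tool_rot: [-3.125, 0.0, -3.082]
force: [-0.4, -16.1, 11.8]
width: 23.0
gripper_force: 60.5
```

Run:
```python
from h import *
delta(655-13.3,-145.5+199.6,68,183.8)
d=shot('top','top10'); print([b[0].tolist()+b[1].tolist()+[float(b[2])] for b in blobs(d,'blue',55)])
a=shot('scene','scene10')['color'][90:240,210:350]
b=d['color'][100:200,170:330]
im=np.zeros((480,800,3),np.uint8); im[:450,:420]=cv2.resize(a,(420,450),interpolation=cv2.INTER_CUBIC); im[:238,420:]=cv2.resize(b,(380,238),interpolation=cv2.INTER_CUBIC)
cv2.imwrite('pics/s10.png',im[:,:,::-1])
```

```text
at [644.3  21.8  68.1] [-179.1    0.  -176.6] w 23.0 gf 60.5 F [ -0.4 -16.1  11.8] t 41.4
units d [ 0.002  0.108 -0.002] a [-0.011  0.    -0.004]
[[638.0999755859375, 150.3000030517578, 79.4, 49.7, 2.8]]
```

View pics/s10.png

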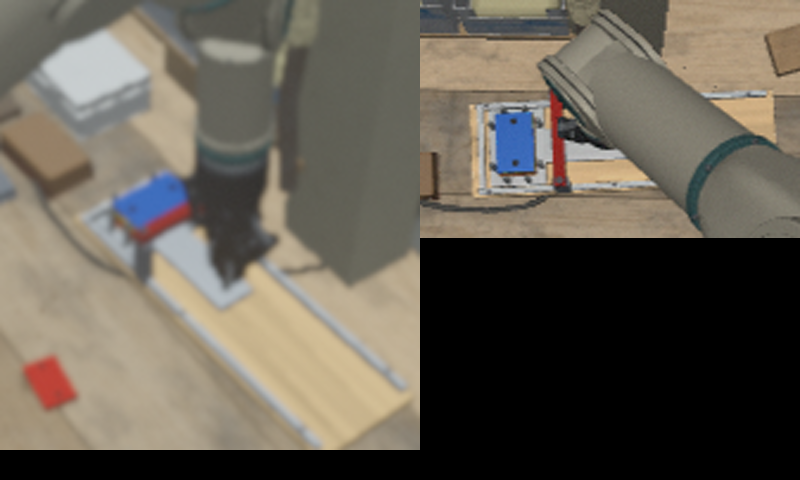

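The scene shows the carriage with the pack beyond the red bar, against the far end (top inset 515,142). The knob is 70 mm short of the bar, so this is the far stop; the carriage had started about 33 mm up its travel. I draw it fully back about 200 mm.

Call:
step_arm(
  plan=[
    {"dx": 0, "dy": -0.02, "dz": 0, "ax": -0.008, "ay": 0, "az": -0.003, "gripper": 0.1},
    {"dx": 0, "dy": -0.03, "dz": 0, "ax": 0, "ay": 0, "az": 0, "gripper": 0.1},
    {"dx": 0, "dy": -0.035, "dz": 0, "ax": 0, "ay": 0, "az": 0, "gripper": 0.1},
    {"dx": 0, "dy": -0.035, "dz": 0, "ax": 0, "ay": 0, "az": 0, "gripper": 0.1},
    {"dx": 0, "dy": -0.035, "dz": 0, "ax": 0, "ay": 0, "az": 0, "gripper": 0.1},
    {"dx": 0, "dy": -0.035, "dz": 0, "ax": 0, "ay": 0, "az": 0, "gripper": 0.1},
    {"dx": 0, "dy": -0.035, "dz": 0, "ax": 0, "ay": 0, "az": 0, "gripper": 0.1},
    {"dx": 0, "dy": -0.035, "dz": 0, "ax": 0, "ay": 0, "az": 0, "gripper": 0.1},
    {"dx": 0, "dy": -0.035, "dz": 0, "ax": 0, "ay": 0, "az": 0, "gripper": 0.1},
    {"dx": 0, "dy": -0.035, "dz": 0, "ax": 0, "ay": 0, "az": 0, "gripper": 0.1},
    {"dx": 0, "dy": 0, "dz": 0, "ax": 0, "ay": 0, "az": 0, "gripper": 0.1},
  ],
)

```text
clock: 42.9
eef_pos: [650.2, -67.9, 68.0]
tool_rot: [3.133, 0.001, -3.073]
force: [-4.7, -0.9, 14.3]
width: 22.7
gripper_force: 60.5
```

Run:
```python
from h import *
delta(657.5,-178,68,183.8)
```

```text
at [650.2 -67.9  68. ] [ 179.5    0.  -176.1] w 22.7 gf 60.5 F [-4.7 -0.9 14.3] t 42.9
units d [ 0.001 -0.368 -0.003] a [0.005 0.    0.002]
```

Call:
step_arm(
  plan=[
    {"dx": 0, "dy": -0.02, "dz": -0.003, "ax": 0.005, "ay": 0, "az": 0.002, "gripper": 0.1},
    {"dx": 0, "dy": -0.035, "dz": 0, "ax": 0, "ay": 0, "az": 0, "gripper": 0.1},
    {"dx": 0, "dy": -0.035, "dz": 0, "ax": 0, "ay": 0, "az": 0, "gripper": 0.1},
    {"dx": 0, "dy": -0.035, "dz": 0, "ax": 0, "ay": 0, "az": 0, "gripper": 0.1},
    {"dx": 0, "dy": -0.035, "dz": 0, "ax": 0, "ay": 0, "az": 0, "gripper": 0.1},
    {"dx": 0, "dy": -0.035, "dz": 0, "ax": 0, "ay": 0, "az": 0, "gripper": 0.1},
    {"dx": 0, "dy": -0.035, "dz": 0, "ax": 0, "ay": 0, "az": 0, "gripper": 0.1},
    {"dx": 0, "dy": -0.035, "dz": 0, "ax": 0, "ay": 0, "az": 0, "gripper": 0.1},
    {"dx": 0, "dy": -0.03, "dz": 0, "ax": 0, "ay": 0, "az": 0, "gripper": 0.1},
    {"dx": 0, "dy": -0.025, "dz": 0, "ax": 0, "ay": 0, "az": 0, "gripper": 0.1},
    {"dx": 0, "dy": -0.015, "dz": 0, "ax": 0, "ay": 0, "az": 0, "gripper": 0.1},
    {"dx": 0, "dy": 0, "dz": 0, "ax": 0, "ay": 0, "az": 0, "gripper": 0.1},
  ],
)

```text
clock: 44.4
eef_pos: [656.8, -167.5, 68.1]
tool_rot: [3.14, 0.0, -3.075]
force: [-4.1, 0.6, 11.4]
width: 22.9
gripper_force: 60.2
```

Call:
step_arm(
  plan=[
    {"dx": 0, "dy": -0.015, "dz": 0, "ax": 0, "ay": 0, "az": 0, "gripper": 0.1},
    {"dx": 0, "dy": -0.012, "dz": 0, "ax": 0, "ay": 0, "az": 0, "gripper": 0.1},
    {"dx": 0, "dy": -0.009, "dz": 0, "ax": 0, "ay": 0, "az": 0, "gripper": 0.1},
    {"dx": 0, "dy": 0, "dz": 0, "ax": 0, "ay": 0, "az": 0, "gripper": 0.1},
  ],
)

```text
clock: 44.9
eef_pos: [657.4, -177.6, 68.1]
tool_rot: [3.139, 0.0, -3.075]
force: [-3.4, 1.2, 11.7]
width: 22.7
gripper_force: 60.3
```

Call:
step_arm(
  plan=[
    {"dx": 0, "dy": -0.008, "dz": 0, "ax": 0, "ay": 0, "az": 0, "gripper": 0.1},
    {"dx": 0, "dy": -0.008, "dz": 0, "ax": 0, "ay": 0, "az": 0, "gripper": 0.1},
    {"dx": 0, "dy": 0, "dz": 0, "ax": 0, "ay": 0, "az": 0, "gripper": 0.1},
  ],
)

```text
clock: 45.28
eef_pos: [657.5, -178.6, 68.1]
tool_rot: [3.134, -0.0, -3.073]
force: [-5.5, 7.4, 11.0]
width: 22.9
gripper_force: 60.4
```

Call:
step_arm(
  plan=[
    {"dx": 0, "dy": -0.002, "dz": 0, "ax": 0, "ay": 0, "az": 0, "gripper": 0.1},
    {"dx": 0, "dy": 0, "dz": 0, "ax": 0, "ay": 0, "az": 0, "gripper": 0.1},
    {"dx": 0, "dy": 0.004, "dz": 0, "ax": 0, "ay": 0, "az": 0, "gripper": 0.6},
    {"dx": 0, "dy": 0, "dz": 0, "ax": 0, "ay": 0, "az": 0, "gripper": 0.6},
    {"dx": 0, "dy": 0, "dz": 0, "ax": 0, "ay": 0, "az": 0, "gripper": 0.6},
    {"dx": 0, "dy": 0, "dz": -0.06, "ax": 0, "ay": 0, "az": 0, "gripper": 0.6},
    {"dx": 0, "dy": 0, "dz": -0.1, "ax": 0, "ay": 0, "az": 0, "gripper": 0.6},
    {"dx": 0, "dy": 0, "dz": -0.08, "ax": 0, "ay": 0, "az": 0, "gripper": 0.6},
    {"dx": 0, "dy": 0, "dz": 0, "ax": 0, "ay": 0, "az": 0, "gripper": 0.6},
  ],
)

```text
clock: 46.4
eef_pos: [659.5, -182.1, 141.7]
tool_rot: [3.14, 0.005, -3.075]
force: [-0.5, 0.4, -0.5]
width: 51.0
gripper_force: 0.0
```

Run:
```python
from h import *
for n in('scene','top'):
    d=shot(n,n+'11'); print(n,'blue',[b[0].tolist()+b[1].tolist()+[float(b[2])] for b in blobs(d,'blue',55)],'tag',[b[0].tolist()+[float(b[2])] for b in blobs(d,'green',6)])
D={n:dict(np.load(f'pics/{n}0.npz')) for n in('scene','top')}
for n in D:
    d=D[n]; H=hsv(d); q=(156,222) if n=='top' else (203,158)
    m=cv2.inRange(H,(0,0,40),(180,70,140)); w=np.zeros_like(m); w[q[1]-40:q[1]+40,q[0]-40:q[0]+40]=1; m*=w
    k,l,st,c=cv2.connectedComponentsWithStats(m); i=l[q[1],q[0]]; print(n,i,st[i],c[i])
    v,u=np.nonzero(l==i); W=np.array([ray(d,a,b,6)[:2] for a,b in zip(u,v)],np.float32); r=cv2.minAreaRect(W); e,V=np.linalg.eigh(np.cov(W.T))
    print(' rect',r,np.degrees(np.arctan2(V[1,1],V[0,1])))
a=cv2.resize(D['top']['color'][186:238,136:180],None,fx=9,fy=9,interpolation=cv2.INTER_CUBIC)
b=cv2.resize(D['scene']['color'][138:174,172:218],None,fx=8,fy=8,interpolation=cv2.INTER_CUBIC)
im=np.zeros((480,790,3),np.uint8); im[:468,:396]=a; im[:288,400:768]=b; cv2.imwrite('pics/sl.png',im[:,:,::-1])
delta(439.2,-346.5,120,180.7)
```

```text
scene blue [[646.5, -52.5, 76.9, 45.7, 3.7]] tag [[472.79998779296875, -347.1000061035156, 1.6]]
top blue [[651.5, -49.29999923706055, 79.2, 48.1, 3.8]] tag [[475.0, -345.0, 0.9]]
scene 3 [173 144  43  26 504] [194.11706349 156.74404762]
 rect ((467.309326171875, 317.7728271484375), (73.63595581054688, 144.7696075439453), 88.39910125732422) 178.3937403957225
top 2 [ 145  182   51   55 1194] [160.85008375 206.5879397 ]
 rect ((483.0990295410156, 278.6165466308594), (155.39950561523438, 177.20889282226562), 89.3934097290039) 156.98850692203825
at [ 657.6 -182.3  138.7] [ 179.9    0.  -176.2] w 51.1 gf 0.0 F [0.7 0.6 0. ] t 46.5
units d [ 0.763 -0.497  0.061] a [0.001 0.    0.035]
```

View pics/sl.png

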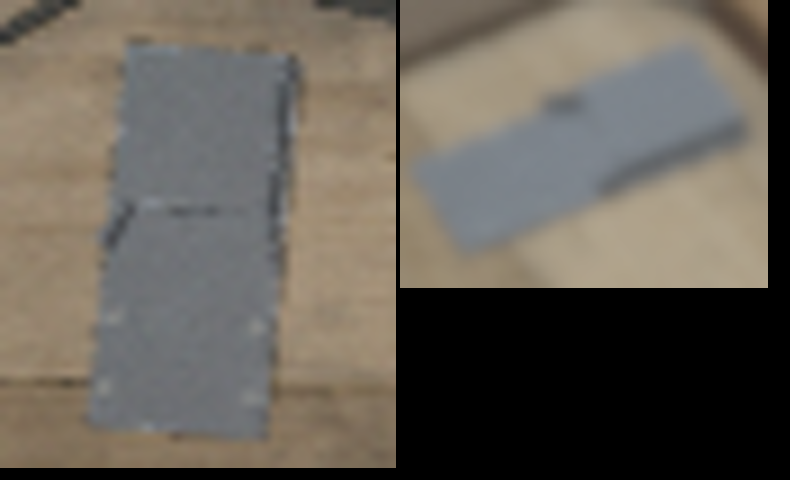

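The sleeve's apron (top picture 90-270, 215-438) leads up to the mouth line at about (200,209) with the roof beyond. The scene view agrees. I convert these corners to positions.

Run:
```python
from h import *
T=dict(np.load('pics/top0.npz'));S=dict(np.load('pics/scene0.npz'))
t=lambda a,b,z:ray(T,(a+.5)/9-.5+136,(b+.5)/9-.5+186,z)[:2].round(1)
s=lambda a,b,z:ray(S,(a-400+.5)/8-.5+172,(b+.5)/8-.5+138,z)[:2].round(1)
for n,p,z in (('apronL',(90,424),4),('apronR',(267,438),4),('apronL2',(107,248),4),('apronR2',(277,252),4),('mouthL',(135,205),15),('mouthR',(268,213),15),('roofTL',(127,42),15),('roofTR',(297,55),15),('roofTR0',(297,75),4)): print('top',n,t(*p,z))
for n,p,z in (('apronL',(413,165),4),('apronR',(465,252),4),('edgeR',(600,192),4),('edgeL',(545,105),4),('roofTL',(690,42),15),('roofTR',(747,110),15)): print('scene',n,s(*p,z))
```

```text
top apronL [404.4 355.1]
top apronR [400.4 291.7]
top apronL2 [467.4 351.8]
top apronR2 [467.  290.8]
top mouthL [482.5 339.5]
top mouthR [480.4 292. ]
top roofTL [540.9 344.9]
top roofTR [537.2 283.9]
top roofTR0 [531.1 286.1]
scene apronL [402.4 352.1]
scene apronR [397.5 292.4]
scene edgeR [462.5 291.8]
scene edgeL [467.9 353.2]
scene roofTL [536.5 342. ]
scene roofTR [536.1 290. ]
```

Call:
step_arm(
  plan=[
    {"dx": 0.076, "dy": -0.05, "dz": 0, "ax": 0, "ay": 0, "az": 0, "gripper": 0.5},
    {"dx": 0.076, "dy": -0.05, "dz": 0, "ax": 0, "ay": 0, "az": 0, "gripper": 0.5},
    {"dx": 0.076, "dy": -0.05, "dz": 0, "ax": 0, "ay": 0, "az": 0, "gripper": 0.5},
    {"dx": 0.076, "dy": -0.05, "dz": 0, "ax": 0, "ay": 0, "az": 0, "gripper": 0.5},
    {"dx": 0.076, "dy": -0.05, "dz": 0, "ax": 0, "ay": 0, "az": 0, "gripper": 0.5},
    {"dx": 0.076, "dy": -0.05, "dz": 0, "ax": 0, "ay": 0, "az": 0, "gripper": 0.5},
    {"dx": 0.076, "dy": -0.05, "dz": 0, "ax": 0, "ay": 0, "az": 0, "gripper": 0.5},
    {"dx": 0.077, "dy": -0.049, "dz": 0, "ax": 0, "ay": 0, "az": 0, "gripper": 0.5},
    {"dx": 0.077, "dy": -0.049, "dz": 0, "ax": 0, "ay": 0, "az": 0, "gripper": 0.5},
    {"dx": 0.077, "dy": -0.049, "dz": 0, "ax": 0, "ay": 0, "az": 0, "gripper": 0.5},
    {"dx": 0, "dy": 0, "dz": 0.06, "ax": 0, "ay": 0, "az": 0.03, "gripper": 0.5},
    {"dx": 0, "dy": 0, "dz": 0.06, "ax": 0, "ay": 0, "az": 0, "gripper": 0.5},
    {"dx": 0, "dy": 0, "dz": 0, "ax": 0, "ay": 0, "az": 0, "gripper": 0.5},
    {"dx": 0, "dy": 0, "dz": 0, "ax": 0, "ay": 0, "az": 0, "gripper": 0.5},
  ],
)

```text
clock: 48.25
eef_pos: [439.9, -345.4, 102.0]
tool_rot: [3.138, 0.0, -3.12]
force: [-0.4, -0.4, 0.1]
width: 42.8
gripper_force: 0.0
```

Run:
```python
from h import *
delta(439.2,-346.5,30,180.9)
```

```text
at [ 439.9 -345.4  102. ] [ 179.8    0.  -178.8] w 42.8 gf 0.0 F [-0.4 -0.4  0.1] t 48.2
units d [ 0.003 -0.004  0.24 ] a [0.002 0.    0.004]
```

Call:
step_arm(
  plan=[
    {"dx": 0.003, "dy": -0.004, "dz": 0.06, "ax": 0.002, "ay": 0, "az": 0.003, "gripper": 0.5},
    {"dx": 0, "dy": 0, "dz": 0.06, "ax": 0, "ay": 0, "az": 0, "gripper": 0.5},
    {"dx": 0, "dy": 0, "dz": 0.06, "ax": 0, "ay": 0, "az": 0, "gripper": 0.5},
    {"dx": 0, "dy": 0, "dz": 0.04, "ax": 0, "ay": 0, "az": 0, "gripper": 0.5},
    {"dx": 0, "dy": 0, "dz": 0.015, "ax": 0, "ay": 0, "az": 0, "gripper": 0.5},
    {"dx": 0, "dy": 0, "dz": 0, "ax": 0, "ay": 0, "az": 0, "gripper": 0.5},
    {"dx": 0, "dy": 0, "dz": 0, "ax": 0, "ay": 0, "az": 0, "gripper": 0.5},
  ],
)

```text
clock: 49.12
eef_pos: [438.9, -347.4, 32.0]
tool_rot: [-3.141, 0.001, -3.126]
force: [-0.4, -0.4, 0.4]
width: 42.7
gripper_force: 0.0
```

Run:
```python
from h import *
delta(439.2,-346.5,31,180.9)
d=shot('scene','scene12')
cv2.imwrite('pics/s12.png',cv2.resize(d['color'][250:340,270:360],(540,540),interpolation=cv2.INTER_CUBIC)[:,:,::-1])
```

```text
at [ 438.9 -347.4   32. ] [-1.800e+02  1.000e-01 -1.791e+02] w 42.7 gf 0.0 F [-0.4 -0.4  0.4] t 49.1
units d [-0.001  0.003  0.003] a [-0.001  0.001 -0.   ]
```

View pics/s12.png

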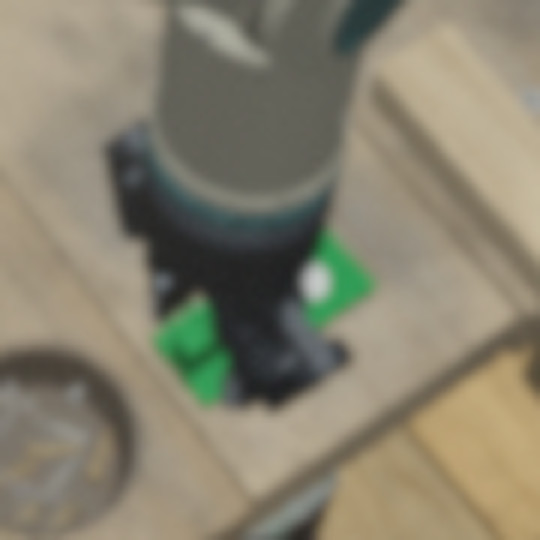

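The gripper stands over the rib (picture 205,350), with the white dot ahead at (318,283). I grip it.

Call:
step_arm(
  plan=[
    {"dx": 0, "dy": 0, "dz": 0, "ax": 0, "ay": 0, "az": 0, "gripper": 0.2},
    {"dx": 0, "dy": 0, "dz": 0, "ax": 0, "ay": 0, "az": 0, "gripper": 0.05},
    {"dx": 0, "dy": 0, "dz": 0, "ax": 0, "ay": 0, "az": 0, "gripper": 0},
    {"dx": 0, "dy": 0, "dz": 0, "ax": 0, "ay": 0, "az": 0, "gripper": 0},
    {"dx": 0, "dy": 0, "dz": 0, "ax": 0, "ay": 0, "az": 0, "gripper": 0},
  ],
)

```text
clock: 49.8
eef_pos: [438.8, -347.3, 32.0]
tool_rot: [-3.141, 0.001, -3.126]
force: [-1.0, 0.5, 6.1]
width: 10.7
gripper_force: 59.8
```

Run:
```python
from h import *
delta(439.2,-346.5,100,180.9)
```

```text
at [ 438.8 -347.3   32. ] [-179.9    0.  -179.1] w 10.7 gf 59.8 F [-1.   0.5  6.1] t 49.8
units d [-0.002  0.002 -0.227] a [-0.001  0.    -0.   ]
```

Call:
step_arm(
  plan=[
    {"dx": 0, "dy": 0, "dz": -0.05, "ax": 0, "ay": 0, "az": 0, "gripper": 0},
    {"dx": 0, "dy": 0, "dz": -0.1, "ax": 0, "ay": 0, "az": 0, "gripper": 0},
    {"dx": 0, "dy": 0, "dz": -0.08, "ax": 0, "ay": 0, "az": 0, "gripper": 0},
    {"dx": -0.014, "dy": 0.105, "dz": 0, "ax": 0, "ay": 0, "az": 0, "gripper": 0},
    {"dx": -0.014, "dy": 0.105, "dz": 0, "ax": 0, "ay": 0, "az": 0, "gripper": 0},
    {"dx": -0.014, "dy": 0.105, "dz": 0, "ax": 0, "ay": 0, "az": 0, "gripper": 0},
    {"dx": -0.014, "dy": 0.105, "dz": 0, "ax": 0, "ay": 0, "az": 0, "gripper": 0},
    {"dx": -0.014, "dy": 0.105, "dz": 0, "ax": 0, "ay": 0, "az": 0, "gripper": 0},
    {"dx": -0.014, "dy": 0.105, "dz": 0, "ax": 0, "ay": 0, "az": 0, "gripper": 0},
    {"dx": -0.014, "dy": 0.105, "dz": 0, "ax": 0, "ay": 0, "az": 0, "gripper": 0},
    {"dx": -0.014, "dy": 0.105, "dz": 0, "ax": 0, "ay": 0, "az": 0, "gripper": 0},
    {"dx": -0.014, "dy": 0.105, "dz": 0, "ax": 0, "ay": 0, "az": 0, "gripper": 0},
    {"dx": -0.014, "dy": 0.105, "dz": 0, "ax": 0, "ay": 0, "az": 0, "gripper": 0},
    {"dx": -0.014, "dy": 0.105, "dz": 0, "ax": 0, "ay": 0, "az": 0, "gripper": 0},
    {"dx": 0, "dy": 0, "dz": 0, "ax": 0, "ay": 0, "az": 0, "gripper": 0},
  ],
)

```text
clock: 51.68
eef_pos: [480.1, 3.2, 101.3]
tool_rot: [3.14, 0.002, -3.121]
force: [-0.8, -0.3, -0.7]
width: 10.9
gripper_force: 59.0
```

Call:
step_arm(
  plan=[
    {"dx": 0.028, "dy": 0.109, "dz": 0, "ax": 0, "ay": 0, "az": 0, "gripper": 0},
    {"dx": 0.028, "dy": 0.109, "dz": 0, "ax": 0, "ay": 0, "az": 0, "gripper": 0},
    {"dx": 0.028, "dy": 0.109, "dz": 0, "ax": 0, "ay": 0, "az": 0, "gripper": 0},
    {"dx": 0.028, "dy": 0.109, "dz": 0, "ax": 0, "ay": 0, "az": 0, "gripper": 0},
    {"dx": 0.028, "dy": 0.109, "dz": 0, "ax": 0, "ay": 0, "az": 0, "gripper": 0},
    {"dx": 0.028, "dy": 0.109, "dz": 0, "ax": 0, "ay": 0, "az": 0, "gripper": 0},
    {"dx": 0.028, "dy": 0.109, "dz": 0, "ax": 0, "ay": 0, "az": 0, "gripper": 0},
    {"dx": 0.028, "dy": 0.109, "dz": 0, "ax": 0, "ay": 0, "az": 0, "gripper": 0},
    {"dx": 0.028, "dy": 0.109, "dz": 0, "ax": 0, "ay": 0, "az": 0, "gripper": 0},
    {"dx": 0.028, "dy": 0.109, "dz": 0, "ax": 0, "ay": 0, "az": 0.049, "gripper": 0},
    {"dx": 0, "dy": 0, "dz": 0, "ax": 0, "ay": 0, "az": 0, "gripper": 0},
    {"dx": 0, "dy": 0, "dz": 0, "ax": 0, "ay": 0, "az": 0, "gripper": 0},
  ],
)

```text
clock: 53.18
eef_pos: [390.8, 324.2, 100.3]
tool_rot: [-3.139, 0.0, 3.079]
force: [0.6, -1.1, -0.7]
width: 10.6
gripper_force: 59.0
```

Run:
```python
from h import *
delta(390,324.6,50,176.5)
s=ctrl.read_state(); z=s['eef_pos'][2]-26
for n in('scene','top'):
    d=shot(n,n+'13'); print(n,'tag',[b[0].tolist()+b[1].tolist()+[float(b[2])] for b in blobs(d,'green',z)],'pack',[b[0].tolist()+b[1].tolist()+[float(b[2])] for b in blobs(d,'blue',55)])
```

```text
at [390.8 324.2 100.3] [-179.9    0.   176.4] w 10.6 gf 59.0 F [ 0.6 -1.1 -0.7] t 53.2
units d [0.003 0.002 0.168] a [-0.001  0.    -0.001]
scene tag [[425.79998779296875, 316.8999938964844, 86.2, 38.2, 3.8]] pack [[646.4000244140625, -52.5, 77.0, 45.5, 4.2]]
top tag [[452.6000061035156, 318.3999938964844, 52.3, 38.3, 11.9]] pack [[651.9000244140625, -49.20000076293945, 80.3, 48.1, 5.0]]
```

Call:
step_arm(
  plan=[
    {"dx": 0.003, "dy": 0.002, "dz": 0.06, "ax": 0, "ay": 0, "az": 0, "gripper": 0},
    {"dx": 0, "dy": 0, "dz": 0.06, "ax": 0, "ay": 0, "az": 0, "gripper": 0},
    {"dx": 0, "dy": 0, "dz": 0.06, "ax": 0, "ay": 0, "az": 0, "gripper": 0},
    {"dx": 0, "dy": 0, "dz": 0.02, "ax": 0, "ay": 0, "az": 0, "gripper": 0},
    {"dx": 0, "dy": 0, "dz": 0, "ax": 0, "ay": 0, "az": 0, "gripper": 0},
    {"dx": 0, "dy": 0, "dz": 0, "ax": 0, "ay": 0, "az": 0, "gripper": 0},
  ],
)

```text
clock: 54.02
eef_pos: [389.9, 326.4, 40.8]
tool_rot: [3.141, 0.001, 3.08]
force: [-0.2, 0.5, -2.0]
width: 11.0
gripper_force: 59.0
```

Run:
```python
from h import *
delta(390,324.6,37.5,176.5)
T=shot('top','top14');S=shot('scene','scene14')
a=cv2.resize(T['color'][186:238,136:180],None,fx=10,fy=10,interpolation=cv2.INTER_CUBIC)
b=cv2.resize(S['color'][138:186,172:216],None,fx=8,fy=8,interpolation=cv2.INTER_CUBIC)
im=np.zeros((520,800,3),np.uint8); im[:,:440]=a; im[:384,445:797]=b; cv2.imwrite('pics/s14.png',im[:,:,::-1])
```

```text
at [389.9 326.4  40.8] [180.    0.  176.5] w 11.0 gf 59.0 F [-0.2  0.5 -2. ] t 54.0
units d [-0.001 -0.006  0.011] a [ 0.  0. -0.]
```

View pics/s14.png

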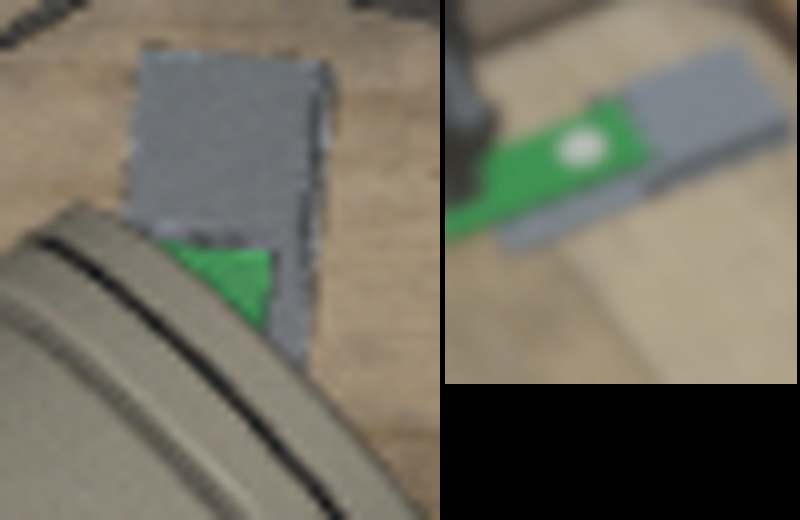

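Top picture: the tag's front right corner is at (276,250), just before the mouth and roughly centred, parallel to the sleeve. I lower it onto the apron and start in gently.

Call:
step_arm(
  plan=[
    {"dx": 0, "dy": -0.002, "dz": 0.012, "ax": 0, "ay": 0, "az": 0, "gripper": 0},
    {"dx": 0, "dy": 0, "dz": 0.002, "ax": 0, "ay": 0, "az": 0, "gripper": 0},
    {"dx": 0, "dy": 0, "dz": 0, "ax": 0, "ay": 0, "az": 0, "gripper": 0},
  ],
)

```text
clock: 54.5
eef_pos: [389.4, 325.6, 36.0]
tool_rot: [-3.141, 0.0, 3.08]
force: [-0.8, 0.0, -0.6]
width: 10.6
gripper_force: 59.1
```

Run:
```python
from h import *
delta(447.9,322,36.5,176.5)
T=ctrl.get_image('top');S=ctrl.get_image('scene')
# tag right edge / front edge in top, full-res
for n,d in(('top',T),('scene',S)):
    m=cv2.inRange(hsv(d),*RNG['green'][0]); v,u=np.nonzero(m); print(n,len(u))
    W=np.array([ray(d,a,b,10.5)[:2] for a,b in zip(u,v)])
    for x in range(410,482,8):
        k=abs(W[:,0]-x)<4
        if k.sum()>3: print(x,'y',W[k,1].min().round(1),W[k,1].max().round(1))
    print('xmax',W[:,0].max())
```

```text
at [389.4 325.6  36. ] [-180.     0.   176.5] w 10.6 gf 59.1 F [-0.8  0.  -0.6] t 54.5
units d [-0.195 -0.    -0.002] a [-0.  0. -0.]
top 54
450 y 302.5 309.0
458 y 302.7 319.1
466 y 303.1 325.8
474 y 303.4 332.5
xmax 474.7041940811356
scene 133
410 y 303.4 334.7
418 y 301.4 339.6
426 y 301.9 337.6
434 y 300.4 336.2
450 y 299.4 305.6
458 y 299.8 335.8
466 y 302.2 338.3
xmax 470.2666034393301
```

Call:
step_arm(
  plan=[
    {"dx": -0.02, "dy": 0, "dz": -0.001, "ax": 0, "ay": 0, "az": 0, "gripper": 0},
    {"dx": -0.02, "dy": 0, "dz": 0, "ax": 0, "ay": 0, "az": 0, "gripper": 0},
    {"dx": -0.02, "dy": 0, "dz": 0, "ax": 0, "ay": 0, "az": 0, "gripper": 0},
    {"dx": -0.01, "dy": 0, "dz": 0, "ax": 0, "ay": 0, "az": 0, "gripper": 0},
    {"dx": 0, "dy": 0, "dz": 0, "ax": 0, "ay": 0, "az": 0, "gripper": 0},
  ],
)

```text
clock: 55.22
eef_pos: [410.7, 324.3, 36.3]
tool_rot: [-3.141, 0.0, 3.079]
force: [-0.2, -0.4, 0.3]
width: 10.8
gripper_force: 59.1
```

Free so far. I carry on in.

Call:
step_arm(
  plan=[
    {"dx": -0.02, "dy": 0, "dz": 0, "ax": 0, "ay": 0, "az": 0, "gripper": 0},
    {"dx": -0.02, "dy": 0, "dz": 0, "ax": 0, "ay": 0, "az": 0, "gripper": 0},
    {"dx": -0.02, "dy": 0, "dz": 0, "ax": 0, "ay": 0, "az": 0, "gripper": 0},
    {"dx": -0.02, "dy": 0, "dz": 0, "ax": 0, "ay": 0, "az": 0, "gripper": 0},
    {"dx": -0.01, "dy": 0, "dz": 0, "ax": 0, "ay": 0, "az": 0, "gripper": 0},
    {"dx": 0, "dy": 0, "dz": 0, "ax": 0, "ay": 0, "az": 0, "gripper": 0},
  ],
)

```text
clock: 55.98
eef_pos: [437.6, 322.7, 36.4]
tool_rot: [-3.141, 0.0, 3.08]
force: [-0.5, 0.0, 0.0]
width: 10.6
gripper_force: 59.1
```

Call:
step_arm(
  plan=[
    {"dx": -0.015, "dy": 0, "dz": 0, "ax": 0, "ay": 0, "az": 0, "gripper": 0},
    {"dx": -0.01, "dy": 0, "dz": 0, "ax": 0, "ay": 0, "az": 0, "gripper": 0},
    {"dx": -0.01, "dy": 0, "dz": 0, "ax": 0, "ay": 0, "az": 0, "gripper": 0},
    {"dx": 0, "dy": 0, "dz": 0, "ax": 0, "ay": 0, "az": 0, "gripper": 0},
  ],
)

```text
clock: 56.48
eef_pos: [446.3, 322.3, 36.2]
tool_rot: [-3.141, -0.002, 3.081]
force: [-4.3, 0.4, 0.2]
width: 11.1
gripper_force: 59.2
```

Call:
step_arm(
  plan=[
    {"dx": -0.008, "dy": 0, "dz": 0, "ax": 0, "ay": 0, "az": 0, "gripper": 0},
    {"dx": -0.006, "dy": 0, "dz": 0, "ax": 0, "ay": 0, "az": 0, "gripper": 0},
    {"dx": 0, "dy": 0, "dz": 0, "ax": 0, "ay": 0, "az": 0, "gripper": 0},
  ],
)

```text
clock: 56.85
eef_pos: [446.5, 322.3, 36.2]
tool_rot: [-3.14, -0.007, 3.082]
force: [-13.8, -0.5, 6.7]
width: 10.8
gripper_force: 60.0
```

Call:
step_arm(
  plan=[
    {"dx": 0.01, "dy": 0, "dz": 0, "ax": 0, "ay": 0, "az": 0, "gripper": 0.5},
    {"dx": 0, "dy": 0, "dz": 0, "ax": 0, "ay": 0, "az": 0, "gripper": 0.5},
    {"dx": 0, "dy": 0, "dz": 0, "ax": 0, "ay": 0, "az": 0, "gripper": 0.5},
    {"dx": 0, "dy": 0, "dz": -0.06, "ax": 0, "ay": 0, "az": 0, "gripper": 0.5},
    {"dx": 0, "dy": 0, "dz": -0.12, "ax": 0, "ay": 0, "az": 0, "gripper": 0.5},
    {"dx": 0, "dy": -0.15, "dz": -0.12, "ax": 0, "ay": 0, "az": 0, "gripper": 0.5},
    {"dx": 0, "dy": -0.15, "dz": -0.12, "ax": 0, "ay": 0, "az": 0, "gripper": 0.5},
    {"dx": -0.05, "dy": -0.18, "dz": 0, "ax": 0, "ay": 0, "az": 0, "gripper": 0.5},
    {"dx": -0.05, "dy": -0.18, "dz": 0, "ax": 0, "ay": 0, "az": 0, "gripper": 0.5},
    {"dx": 0, "dy": -0.18, "dz": 0, "ax": 0, "ay": 0, "az": 0, "gripper": 0.5},
    {"dx": 0, "dy": 0, "dz": 0, "ax": 0, "ay": 0, "az": 0, "gripper": 0.5},
  ],
)

```text
clock: 58.22
eef_pos: [463.1, 63.0, 162.9]
tool_rot: [-3.137, -0.001, 3.071]
force: [0.4, 0.4, -0.7]
width: 42.6
gripper_force: 0.0
```

Run:
```python
from h import *
T=shot('top','top15');S=shot('scene','scene15')
for n,d in(('top',T),('scene',S)): print(n,[b[0].tolist()+b[1].tolist()+[float(b[2])] for b in blobs(d,'green',10,20)],'blue',[b[0].tolist()+b[1].tolist()+[float(b[2])] for b in blobs(d,'blue',55)],[b[0].tolist() for b in blobs(d,'red',13)])
a=cv2.resize(T['color'][186:238,136:180],None,fx=10,fy=10,interpolation=cv2.INTER_CUBIC)
b=cv2.resize(S['color'][110:254,170:359],(352,268),interpolation=cv2.INTER_CUBIC)
im=np.zeros((520,800,3),np.uint8); im[:,:440]=a; im[:268,445:797]=b; cv2.imwrite('pics/s15.png',im[:,:,::-1])
delta(446.5,322.3,36,176.5)
```

```text
top [[457.70001220703125, 320.79998779296875, 47.3, 38.8, 178.0]] blue [[651.9000244140625, -49.20000076293945, 80.3, 48.1, 5.0]] [[655.5, 96.69999694824219]]
scene [[455.29998779296875, 320.1000061035156, 44.0, 39.7, 53.2]] blue [[646.4000244140625, -52.400001525878906, 77.1, 45.3, 4.1]] [[421.0, 21.600000381469727], [682.0, 145.89999389648438]]
at [464.   68.4 163.4] [1.800e+02 1.000e-01 1.764e+02] w 42.7 gf 0.0 F [-0.4  0.2  0.4] t 58.3
units d [0.113 0.841 0.425] a [ 0.     0.001 -0.001]
```

View pics/s15.png

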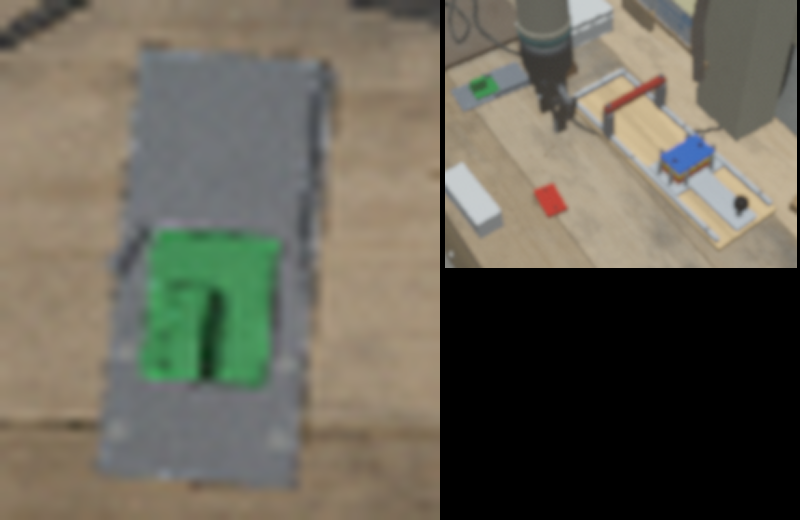

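The tag is home: 47 mm shows, against the 48 mm expected. The pack is flat in the nest with the carriage at the loading end (200 mm from the far stop), and nothing else has moved.

```bash
python3 -c "
from cell import ctrl
print(ctrl.finish_job())"
```

```text
the job is handed in; nothing more can be done
None
```

I handed the job in: the red, yellow and blue plates are stacked and pressed flat (no grey plate was on the bench), the carriage went under the bar to the far stop and fully back, and the green tag is home in its sleeve.

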